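# Right the toppled stone seal and hold the presser back

### The job

In the long wooden holding rack one of the three lion-topped stone seals has toppled over: stand it upright again, lion up, in the lane between its two standing neighbours, and let go of it without dropping it. Then take the dark wooden handle of the spring-loaded presser at the left end of the rack, pull it back away from the seals until its steel pointer is level with the steel index blade on the rack's edge, and finish while still holding it there with the pointer on the mark. Leave the other seals and everything else on the bench where they are.

Things in the scene. Friction and masses are not known exactly. Their poses are not given: they have to be found in the camera images.
- rack: Fixed wooden rack, origin at bench level. Bed 180 mm wide (x, -90 to 90), 610 long (y, -310 to 300), top 12 mm above the bench. Kerbs 10 mm above the bed along both long edges, inner faces at x = +-78; between them is the lane. Wall 22 mm high at its closed end, y = -304; steel end block 42 mm high at y = 270 to 300. x points away from the robot, y to its left (within 10 degrees), z up.
- seal: Toppled stone seal, 0.33 kg: marble prism 46 x 46 x 51 mm with a lion on top (within the square), 87 mm tall in all. Origin: centre of its flat underside; z from there to the lion. Starts lying on a flat side in the lane, lion towards the presser (rack +y, within 12 degrees). Centre of mass about 30 mm from the underside: let go within 25 degrees of vertical it rocks upright.
- seal_mid (a point): Centre of the toppled seal, on its axis, 42 mm from its underside; same axes as the seal. The flat sides to grasp reach from 40 mm before this point (towards the underside) to 7 mm past it; 46 mm across.
- seal_left_mid (a point): Centre (42 mm above its underside) of the equal standing seal on the presser's side of the toppled one; loose, z up. To be left alone.
- seal_right_mid (a point): Centre (42 mm above its underside) of the equal standing seal at the lane's closed end; loose, z up. To be left alone.
- carriage: Spring-return presser carriage, grey block 110 (x) x 30 (y) mm, top 34 mm above the bed, rubber face 130 mm wide, 23 mm from its middle, towards the seals. Slides only along rack +y, away from the seals, 95 mm at most; starts at rest. A spring pulls it back with 5.6 N at rest plus 0.8 N per cm. Origin on the bed's surface, on the lane's centre line; axes as the rack.
- handle (a point): Grip point of the presser's handle, a dark upright wooden paddle 36 mm wide (rack x), 14 mm thick (rack y), from 34 to 94 mm above the bed. The point is on its axis, 80 mm above the bed (92 mm above the bench), 14 mm below its top. Axes as the rack.
- pointer (a point): Tip of the carriage's steel pointer, a 6 mm square bar that reaches out over the kerb on the side away from the robot (+x); the tip is 99 mm from the handle's axis in x, at the same y as the handle. Moves with the handle.
- mark (a point): Top of the mark, a thin steel index blade (3 mm along y, 10 along x, top 50 mm above the bench) on a dark clip outside the rack's far (+x) edge; its place varies. The pointer is on the mark when both have the same y in the rack's frame, 45 to 82 mm of pull. Axes as the rack.
- rubbing_stone: Small grey rubbing stone 50 x 22 x 15 mm lying in the lane between the toppled seal and the right-hand one. Leave alone.
- mug: Blue mug, 76 mm wide, 75 mm tall, beyond the rack. Leave alone.
- bottle: White bottle, 60 mm wide, 150 mm tall, beyond the rack. Leave alone.
- plinth: Loose marble plinth 80 x 100 x 42 mm, beyond the rack. Leave alone.
- brush: Brush lying on the bench to the robot's left. Leave alone.
- guardian: Big stone guardian lion, about 130 mm tall, to the left of the rack. Leave alone.
There are look-alikes about, which are no part of the job. What is shaped like the part that bears seal_right_mid but purple is not meant. What is shaped like the seal but green is not meant.

How it is judged:
By the outcome, as a careful person would: the job done as asked, in the order asked, and still so for the second after the job is handed in, while the arm keeps its last pose, push and grip.
It also fails if it takes over 48 s, if anything falls off the work surface, if the arm or the gripper's body presses on something with over 40 N, if the wrist force passes 120 N, or if a joint passes its speed limit or range.

### The arm

A 6-joint arm with a two-finger parallel gripper is mounted at the origin on the work surface. World frame = base frame: x ahead of the robot, y to its left, z up, the work surface at z = 0. Lengths are in mm, angles in rad, forces in N, time in s.
With the tool pointing down it reaches from about 350 to 950 mm from the base axis. Payload 17.4 kg.
Tool frame: the origin (TCP) lies midway between the tips of the shut fingers; the grasp point (between the pads) lies 19 mm behind it (arm.pinch_z is the distance from the TCP to the grasp point, in mm); z points along the fingers, y is the direction in which the jaws open and shut (so a half turn about z gives the same grasp; the last joint's range is limited). The gripper opens to 93 mm and grips with 3 to 60 N. Pads are 15 mm wide; open, the fingers measure 128 mm over their backs; the gripper's body (75 mm by 188 mm) begins 65 mm behind the grasp point.
Start: joints at [1.072, 0.116, 1.442, -0, 1.584, -0.038], TCP at [300.157, 604.597, 218.646] pointing down, gripper open.
Joint ranges: [-2.83, 2.83], [-0.83, 2.19], [0.07, 2.5], [-1.14, 4.28], [0.01, 3], [-2.97, 2.97]. Speed limits (rad/s): [1.89, 1.89, 2.22, 3.14, 3.14, 3.14].

### API

Orientations are given as [roll, pitch, yaw] about the fixed x, y, z axes, in that order (R = Rz(yaw) Ry(pitch) Rx(roll)).
In Python, from station import arm gives the robot as it stands. The module is installed in compiled form; this text tells all that it offers.
- The arm moves only by the tool step_arm, never from a script. Its argument "series" is one flat list of numbers, 7 for each row, row after row: the turn, a rotation vector about the world's x, y, z in units of 8 degrees (1.0 is 8 degrees), then the shift along the world's x, y, z in units of 50 mm (1.0 is 50 mm), then the finger opening in mm, from 0 to 93. In form: [wx, wy, wz, tx, ty, tz, jaw, wx, wy, wz, tx, ty, tz, jaw, ...]. A call has 1 to 8 rows; each row shifts and turns the pose as measured when the row begins; what a row does not reach is not made up. A row lasts 1/10 s, in which the tool goes at most 50 mm and 8.59 degrees, less where a joint would pass 70% of its speed; a pose out of reach is approached as far as the arm can. A call is refused whole if a number of a shift passes 1 or a number of a turn 1, either way. A call with a gripper value outside its range is refused whole. The fingers move at their own pace and stop on an object; "newtons" is the grip in N (left out, the last holds). Time passes only in rows, so rows that do not move let the fingers close. It gives the time, the measured TCP pose, the force and the opening at its end, in the units of the state.
- arm.read_state(): the state, without advancing time (a new reading comes with each control period).
- arm.capture(name): name is "scene" or "top" or "wrist"; returns the picture (400x640x3 uint8, blue, green, red); there is no depth.
- arm.camera_params(name): a dict with "K" (3x3 intrinsics, pixels), "xyz" and "attitude" of the camera in the world; the wrist camera has in their place "T_tool_cam" (4x4, takes a point from camera to tool coordinates, whose origin is the TCP and whose axes are the flange's). Camera axes: x right, y up, looking along -z (the intrinsics and any distortion apply to the point x, -y, -z); pixel columns grow to the right and rows downward; lengths in mm; the calibration is good to about 2 mm. A picture is of the moment at which its call begins: read the wrist's pose just before it. camera_params takes no time and is no camera call.
- arm.hand_in(): hands the job in, once; it reports no verdict.
The state is a dict: "t": time; "joint_positions": joint angles; "qvel": joint speeds; "effort": joint torques, N m; "tcp_pos": TCP position; "tcp_rot": TCP orientation; "wrist_force": force on the tool from outside, world axes, zero at the start; "ft_torque": the same for the moment, N m; "grip_width": finger opening in mm.
Only numpy, scipy, OpenCV 4.12 (cv2) and the standard library are available. Lean on these libraries where they do the work, as an engineer would, in place of code of your own. Each camera call takes 0.05 s, during which the arm holds its last target.

## Working session

There is one attempt and no reset: what is moved stays moved. The work goes in short steps, Python scripts to look and compute and a tool call to move; the robot and the scene stay as the last step left them, time stands still between calls to the robot, and variables do not carry over. Pictures are saved under pics/ and viewed, and the job is handed in when it is done.

Besides the shell and the picture viewer there is one more tool, called by a JSON object that holds its "method" and its "body", one argument or row to a line. step_arm: Moves the arm, as the interface text tells. Its arguments: {"type":"object","properties":{"series":{"type":"array"},"newtons":{"type":"number"}},"required":["series"]}

```bash
mkdir -p pics
python3 - <<'E'
from station import arm
import cv2,json,numpy as np
s=arm.read_state();print({k:np.round(v,3).tolist() for k,v in s.items()})
print(arm.pinch_z)
for n in("scene","top","wrist"):
    print(n,arm.camera_params(n)); cv2.imwrite(f"pics/{n}0.png",arm.capture(n))
E
```

```text
{'t': 0.0, 'joint_positions': [1.072, 0.116, 1.442, -0.0, 1.584, -0.038], 'qvel': [0.001, 0.0, -0.001, -0.0, -0.001, 0.001], 'effort': [-0.001, -72.126, -62.262, 0.078, 0.024, -0.0], 'tcp_pos': [300.059, 604.408, 217.91], 'tcp_rot': [-3.14, -0.0, 2.681], 'wrist_force': [0.119, 0.701, -0.172], 'ft_torque': [0.043, 0.059, 0.031], 'grip_width': 92.926}
18.8
scene {'K': array([[520.24614977,   0.        , 313.47380009],
       [  0.        , 520.24614977, 195.75154902],
       [  0.        ,   0.        ,   1.        ]]), 'xyz': array([1472.54137892,  643.39913228,  947.39226981]), 'attitude': array([0.90354839, 0.00619955, 2.15368079])}
top {'K': array([[488.58008869,   0.        , 312.54478557],
       [  0.        , 488.58008869, 199.79995006],
       [  0.        ,   0.        ,   1.        ]]), 'xyz': array([ 457.18679732,   36.66774415, 1513.50486595]), 'attitude': array([ 5.89258282e-02,  7.02827731e-04, -1.58942883e+00])}
wrist {'K': array([[334.33441274,   0.        , 324.57866523],
       [  0.        , 334.33441274, 195.49213914],
       [  0.        ,   0.        ,   1.        ]]), 'T_tool_cam': array([[ 2.61005892e-04,  9.61302599e-01,  2.75494548e-01,
         7.66163419e+01],
       [ 9.99999745e-01, -6.77244763e-05, -7.11092512e-04,
        -4.44990322e-01],
       [-6.64917355e-04,  2.75494663e-01, -9.61302371e-01,
        -1.66472333e+02],
       [ 0.00000000e+00,  0.00000000e+00,  0.00000000e+00,
         1.00000000e+00]])}
```

View pics/scene0.png

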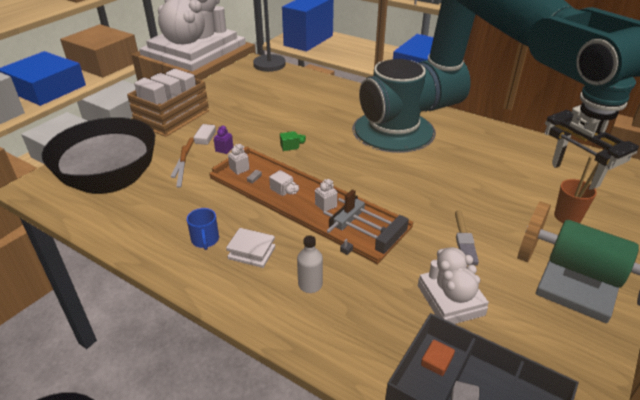

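View pics/top0.png

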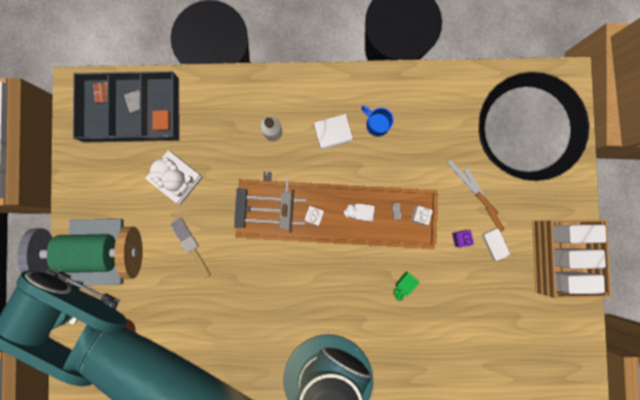

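View pics/wrist0.png

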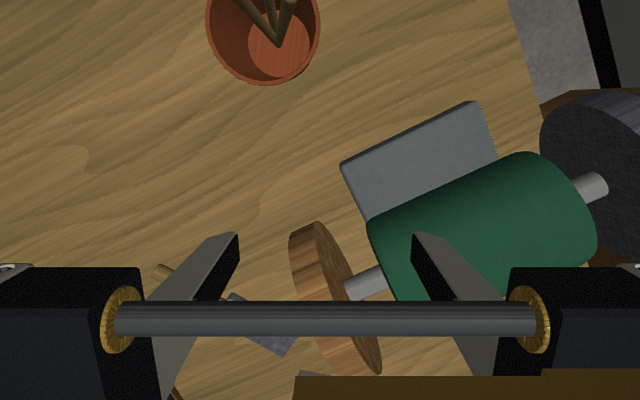

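The scene shows the rack with the toppled seal in its middle, at about (358,211) in the top view. I'll enlarge the rack.

```bash
cat > h.py <<'E'
import numpy as np,cv2
from scipy.spatial.transform import Rotation as R
from station import arm
def cam(n,T=None):
    p=arm.camera_params(n)
    if n=='wrist':
        s=T; M=np.eye(4);M[:3,:3]=R.from_euler('xyz',s['tcp_rot']).as_matrix();M[:3,3]=s['tcp_pos']
        M=M@p['T_tool_cam']; return p['K'],M[:3,:3],M[:3,3]
    return p['K'],R.from_euler('xyz',p['attitude']).as_matrix(),np.array(p['xyz'])
def bp(c,u,v,z):
    K,r,t=c; d=np.linalg.solve(K,[u,v,1]); d=r@(d*[1,-1,-1]); return t+d*(z-t[2])/d[2]
def pj(c,P):
    K,r,t=c; q=(r.T@(np.asarray(P,float)-t))*[1,-1,-1]; q=K@q; return q[:2]/q[2]
def crop(im,x0,y0,w,h,f,name):
    cv2.imwrite(name,cv2.resize(im[y0:y0+h,x0:x0+w],None,fx=f,fy=f,interpolation=cv2.INTER_CUBIC))
E
python3 - <<'E'
from h import *
im=cv2.imread('pics/top0.png'); crop(im,225,160,225,100,3.5,'pics/t1.png')
im=cv2.imread('pics/scene0.png'); crop(im,200,130,220,140,3.6,'pics/s1.png')
E
```

```text
(no output)
```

View pics/t1.png

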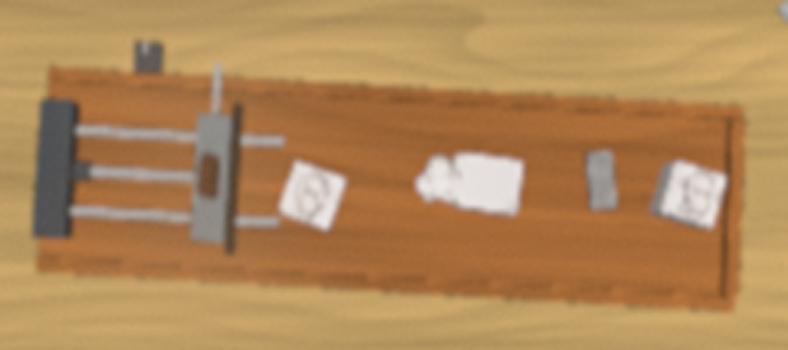

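View pics/s1.png

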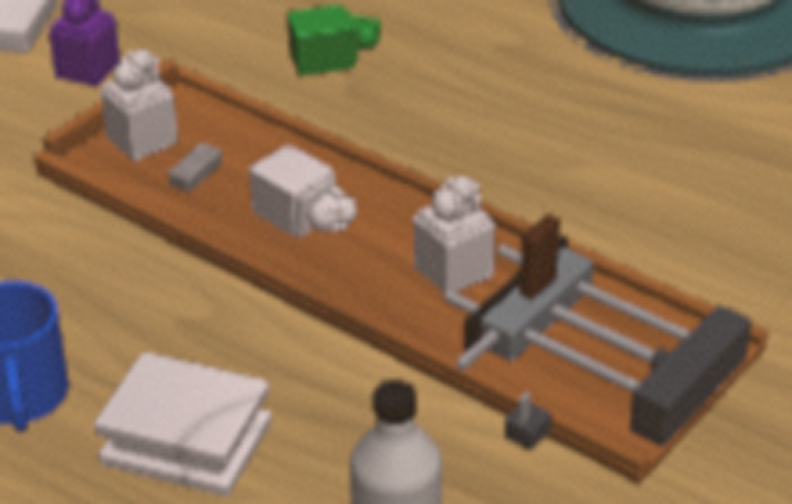

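Run:
```python
from h import *
c=cam('top')
f=lambda u,v,z:np.round(bp(c,225+(u+.5)/3.5-.5,160+(v+.5)/3.5-.5,z),1)
for n,u,v,z in [('TL',50,68,22),('TR',743,105,22),('BR',735,308,22),('BL',38,270,22),('sealU1',523,156,58),('sealU2',520,215,58),('T1',457,152,58),('T2',453,210,58),('lion',418,184,35),('carr top',200,113,46),('c',236,115,46),('c',226,243,46),('c',191,240,46),('handle',208,175,106),('ptr',218,66,40),('mark',146,45,50),('stone1',600,150,27),('stone2',604,210,27),
 ('RsealU',700,195,70),('Lseal',313,195,70)]: print(n,f(u,v,z))
c=cam('scene')
g=lambda u,v,z:np.round(bp(c,200+(u+.5)/3.6-.5,130+(v+.5)/3.6-.5,z),1)
for n,u,v,z in [('handletop',540,222,106),('ptr',465,361,40),('mark',525,396,50),('sealtop far edge',290,147,58),('near underside',251,168,58),('corner',300,187,58),('c',338,161,58)]: print(n,g(u,v,z))
```

```text
TL [613.  260.6  22. ]
TR [ 569.2 -345.2   22. ]
BR [ 392.6 -332.3   22. ]
BL [436.8 272.7  22. ]
sealU1 [ 526.4 -147.1   58. ]
sealU2 [ 476.3 -143.3   58. ]
T1 [530.9 -91.   58. ]
T2 [481.6 -86.4  58. ]
lion [505.  -58.6  35. ]
carr top [569.2 128.3  46. ]
c [566.9  97.3  46. ]
c [457.2 107.7  46. ]
c [460.3 137.6  46. ]
handle [513.3 118.7 106. ]
ptr [610.2 112.5  40. ]
mark [628.4 173.6  50. ]
stone1 [ 531.9 -218.2   27. ]
stone2 [ 479.7 -220.2   27. ]
RsealU [ 490.1 -294.1   70. ]
Lseal [496.2  32.4  70. ]
handletop [515.9 120.8 106. ]
ptr [612.2 117.2  40. ]
mark [629.8 177.5  50. ]
sealtop far edge [ 485.8 -131.2   58. ]
near underside [ 526.5 -140.3   58. ]
corner [525.8 -92.   58. ]
c [480.5 -86.9  58. ]
```

{"method": "step_arm", "body": {
  "series": [0, 0, -0.53, 0.26, -0.89, 0.1, 75, 0, 0, -0.53, 0.26, -0.89, 0.1, 75, 0, 0, -0.53, 0.26, -0.89, 0.1, 75, 0, 0, -0.53, 0.26, -0.89, 0.1, 75, 0, 0, -0.53, 0.26, -0.89, 0.1, 75, 0, 0, -0.53, 0.26, -0.89, 0.1, 75, 0, 0, -0.53, 0.26, -0.89, 0.1, 75, 0, 0, -0.53, 0.26, -0.89, 0.1, 75]
}}

```text
t: 0.95
tcp_pos: [402.4, 238.9, 254.1]
tcp_rot: [-3.135, -0.0, 2.074]
wrist_force: [0.6, 0.7, 0.7]
grip_width: 74.9
```

{"method": "step_arm", "body": {
  "series": [0, 0, -0.53, 0.26, -0.89, 0.1, 75, 0, 0, -0.53, 0.26, -0.89, 0.1, 75, 0, 0, -0.53, 0.26, -0.89, 0.1, 75, 0, 0, -0.53, 0.26, -0.89, 0.1, 75]
}}

```text
t: 1.35
tcp_pos: [454.1, 53.3, 275.1]
tcp_rot: [-3.137, -0.0, 1.767]
wrist_force: [0.7, 0.7, -0.1]
grip_width: 74.7
```

Run:
```python
from h import *
import pickle
s=arm.read_state(); im=arm.capture('wrist'); cv2.imwrite('pics/w1.png',im); pickle.dump(s,open('w1.pkl','wb'));print(s['tcp_pos'],s['tcp_rot'])
```

```text
[454.07376688  53.28658369 275.13586724] [-3.13652945e+00 -4.48319131e-05  1.76669161e+00]
```

View pics/w1.png

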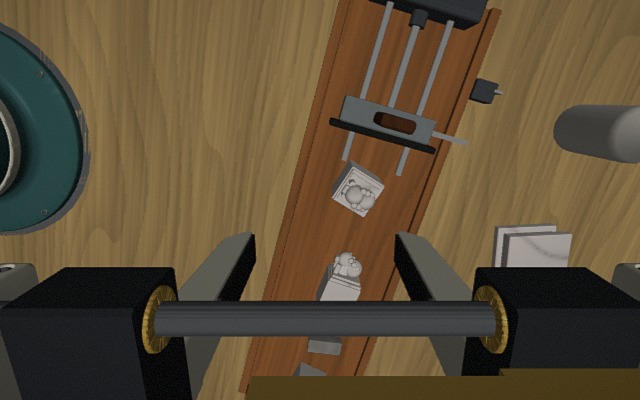

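{"method": "step_arm", "body": {
  "series": [0, 0, -0.53, 0.2, -0.9, 0, 75, 0, 0, -0.53, 0.2, -0.9, 0, 75, 0, 0, -0.53, 0.2, -0.9, 0, 75, 0, 0, -0.3, 0.2, -0.8, 0, 75, 0, 0, 0, 0, 0, 0, 75]
}}

```text
t: 1.9
tcp_pos: [494.8, -132.7, 275.3]
tcp_rot: [-3.137, 0.002, 1.48]
wrist_force: [-0.6, -0.2, 0.2]
grip_width: 75.1
```

Run:
```python
from h import *
import pickle
s=arm.read_state(); im=arm.capture('wrist'); cv2.imwrite('pics/w2.png',im); pickle.dump(s,open('w2.pkl','wb'));print(s['tcp_pos'],s['tcp_rot'])
```

```text
[ 494.77035856 -132.66651175  275.32445153] [-3.13732911e+00  2.20533344e-03  1.47963900e+00]
```

View pics/w2.png

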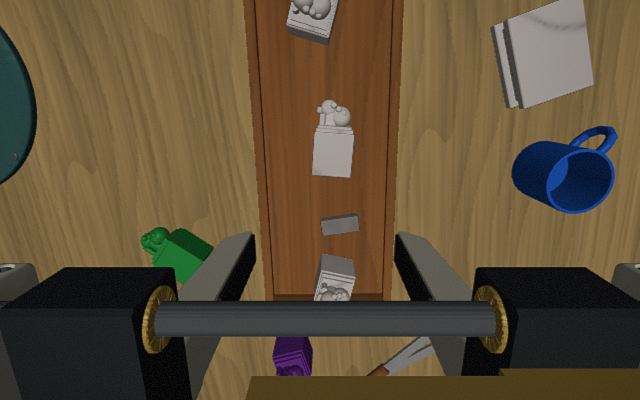

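The wrist view shows the toppled seal at about (333,150) with the lion up-image (+y), and a standing seal at each end. I'll zoom in on both views.

Run:
```python
from h import *
crop(cv2.imread('pics/w2.png'),230,80,200,150,4,'pics/w2c.png')
crop(cv2.imread('pics/w1.png'),320,0,200,150,4,'pics/w1c.png')
```

```text
(no output)
```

View pics/w2c.png

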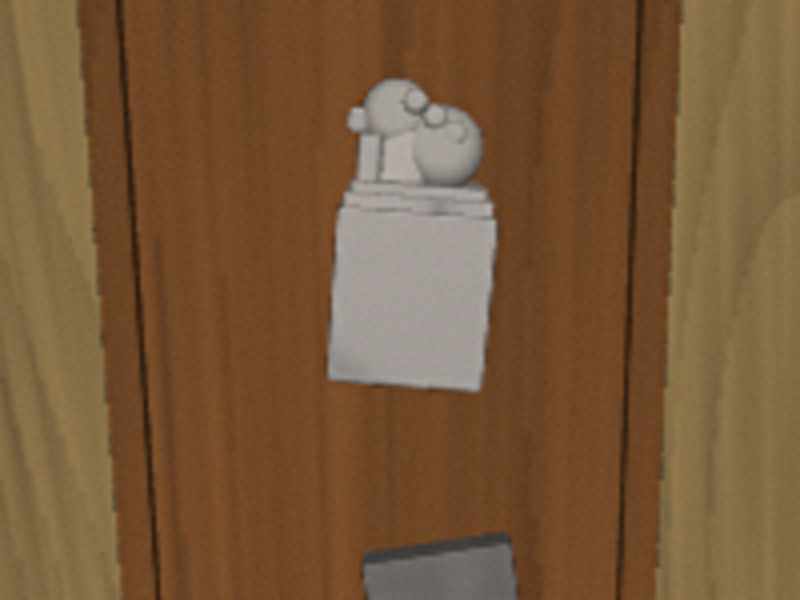

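View pics/w1c.png

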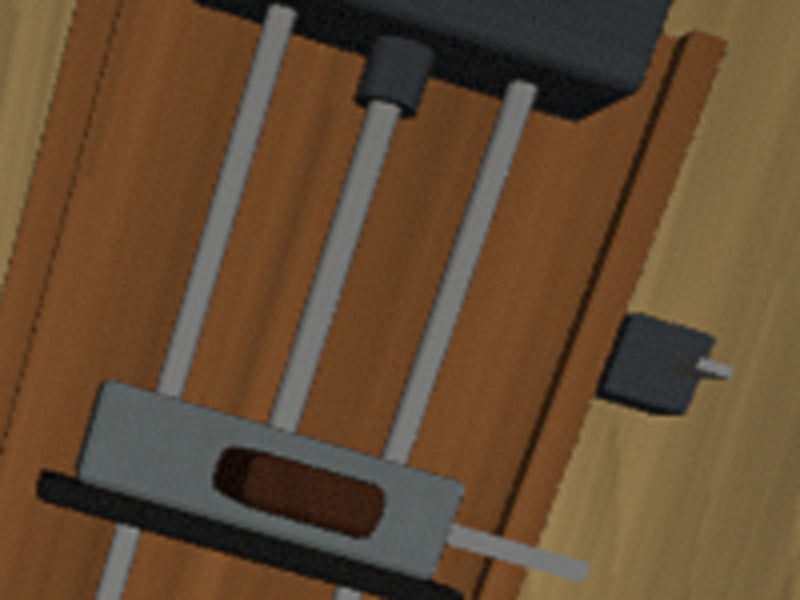

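Run:
```python
from h import *
import pickle
c=cam('wrist',pickle.load(open('w2.pkl','rb')))
def mk(c,x0,y0,f): return lambda u,v,z:np.round(bp(c,x0+(u+.5)/f-.5,y0+(v+.5)/f-.5,z),1)
g=mk(c,230,80,4)
for n,u,v,z in [('U1',328,379,58),('U2',481,391,58),('T1',338,207,58),('T2',496,219,58),('kerbL lo',157,598,22),('kerbL hi',121,0,22),('kerbR lo',618,598,22),('kR hi',642,0,22),('stone',366,551,27),('stone',510,535,27)]: print(n,g(u,v,z))
g=lambda u,v,z:np.round(bp(c,u,v,z),1)
for n,u,v,z in [('Rseal',323,254,63),('Rs',356,261,63),('Lseal',287,34,12),('Ls',330,43,12)]: print(n,g(u,v,z))
c=cam('wrist',pickle.load(open('w1.pkl','rb')))
g=mk(c,320,0,4)
# pointer tip z? try
for n,u,v,z in [('handle a',219,462,106),('h b',380,508,106),('htop1',232,450,106),('ptr top edge',588,566,46),('ptr bot',582,580,46),('mark tip',732,372,50),('mark base end',700,364,50),('carr1',105,381,46),('c2',463,484,46),('c3',78,478,46)]: print(n,g(u,v,z))
```

```text
U1 [ 477.9 -139.4   58. ]
U2 [ 522.3 -147.1   58. ]
T1 [485.8 -90.2  58. ]
T2 [530.  -97.6  58. ]
kerbL lo [ 410.6 -217.    22. ]
kerbL hi [426.  -27.2  22. ]
kerbR lo [ 565.1 -230.8   22. ]
kR hi [580.1 -41.3  22. ]
stone [ 482.5 -204.8   27. ]
stone [ 530.  -203.5   27. ]
Rseal [ 482.  -240.1   63. ]
Rs [ 522.2 -253.3   63. ]
Lseal [463.3  20.8  12. ]
Ls [512.7   6.6  12. ]
handle a [488.8 123.3 106. ]
h b [530.2 120.3 106. ]
htop1 [491.2 126.7 106. ]
ptr top edge [610.6 114.7  46. ]
ptr bot [610.1 110.4  46. ]
mark tip [631.6 174.2  50. ]
mark base end [622.1 174.5  50. ]
carr1 [460.6 137.9  46. ]
c2 [568.  130.2  46. ]
c3 [458.7 110.1  46. ]
```

{"method": "step_arm", "body": {
  "series": [-0.77, 0.12, -0.13, 0.07, 0.24, -0.65, 75, -0.77, 0.12, -0.13, 0.07, 0.24, -0.65, 75, -0.77, 0.12, -0.13, 0.07, 0.24, -0.65, 75, -0.77, 0.12, -0.13, 0.07, 0.24, -0.65, 75, 0, 0, 0, 0.07, 0.24, -0.65, 75, 0, 0, 0, 0, 0, 0, 75]
}}

```text
t: 2.55
tcp_pos: [510.9, -65.8, 110.0]
tcp_rot: [-3.135, 0.455, 1.412]
wrist_force: [0.3, -0.6, 1.0]
grip_width: 75.0
```

```bash
cat > dd.py <<'E'
from h import *
def delta(s,pos,Rt):
    r=R.from_euler('xyz',s['tcp_rot']); d=(R.from_matrix(Rt)*r.inv()).as_rotvec()
    return np.round(np.degrees(d)/8,3),np.round((np.array(pos)-s['tcp_pos'])/50,3)
def toolR(yawjaw,tilt): # yawjaw: angle of jaw axis a from +x (rad); tilt deg about a
    a=np.array([np.cos(yawjaw),np.sin(yawjaw),0])
    base=np.column_stack([[-np.sin(yawjaw),np.cos(yawjaw),0],a,[0,0,-1]])
    return R.from_rotvec(a*np.radians(tilt)).as_matrix()@base
E
python3 - <<'E'
from dd import *
s=arm.read_state(); print(s['tcp_pos'],s['tcp_rot'],s['joint_positions'])
Rt=toolR(-.16,-25)
for d in (100,0):print(delta(s,np.array([505.9,-107.6,38])+Rt[:,2]*(18.8-d),Rt))
cv2.imwrite('pics/s2.png',arm.capture('scene'))
E
```

```text
[510.87796588 -65.83193943 109.98846749] [-3.13520356  0.45471272  1.41220244] [ 0.07372135 -0.11163515  1.89905704 -0.44183026  1.48241543  0.3021406 ]
(array([ 0.123, -0.062,  0.01 ]), array([ 0.01 , -0.158,  0.032]))
(array([ 0.123, -0.062,  0.01 ]), array([-0.125, -0.992, -1.781]))
```

View pics/s2.png

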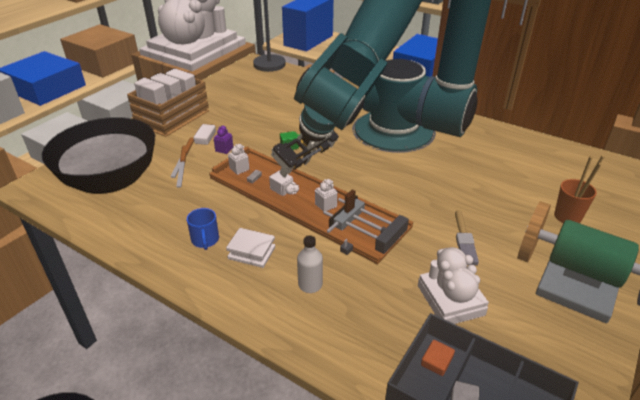

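{"method": "step_arm", "body": {
  "series": [0.12, -0.06, 0, -0.01, -0.31, -0.36, 75, 0, 0, 0, -0.03, -0.17, -0.36, 75, 0, 0, 0, -0.03, -0.17, -0.36, 75, 0, 0, 0, -0.03, -0.17, -0.36, 75, 0, 0, 0, -0.03, -0.17, -0.34, 75, 0, 0, 0, 0, 0, 0, 75]
}}

```text
t: 3.2
tcp_pos: [509.7, -120.2, 36.7]
tcp_rot: [3.12, 0.432, 1.4]
wrist_force: [-0.1, -0.0, 1.4]
grip_width: 75.1
```

Run:
```python
from dd import *
s=arm.read_state(); print(s['tcp_pos'],s['tcp_rot'],s['wrist_force'])
Rt=toolR(-.16,-25)
print(delta(s,np.array([505.9,-107.6,38])+Rt[:,2]*(18.8),Rt))
im=arm.capture('scene');crop(im,200,100,200,150,4,'pics/s3.png')
cv2.imwrite('pics/w3.png',arm.capture('wrist'))
```

```text
[ 509.71891461 -120.2307435    36.71039972] [3.11974574 0.43184411 1.40006157] [-0.06598557 -0.03632365  1.38240423]
(array([-0.008,  0.145,  0.011]), array([-0.102,  0.096, -0.315]))
```

View pics/s3.png

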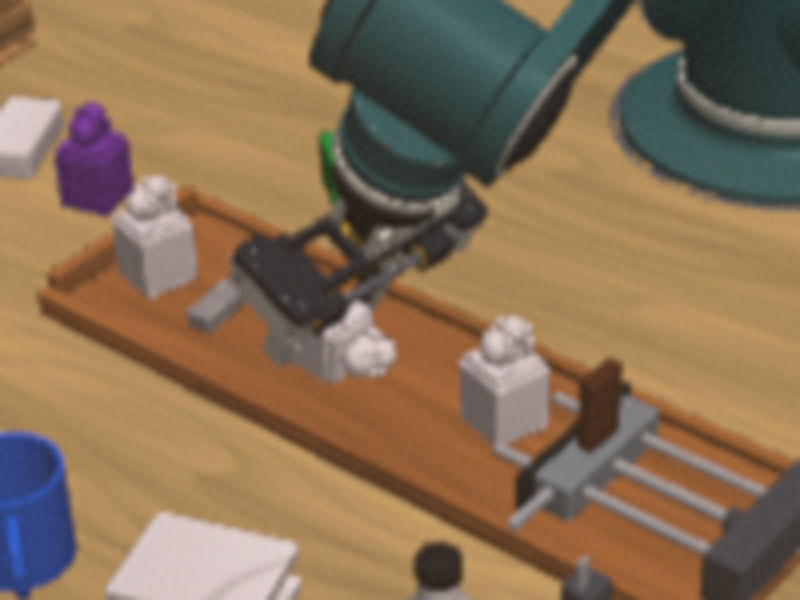

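View pics/w3.png

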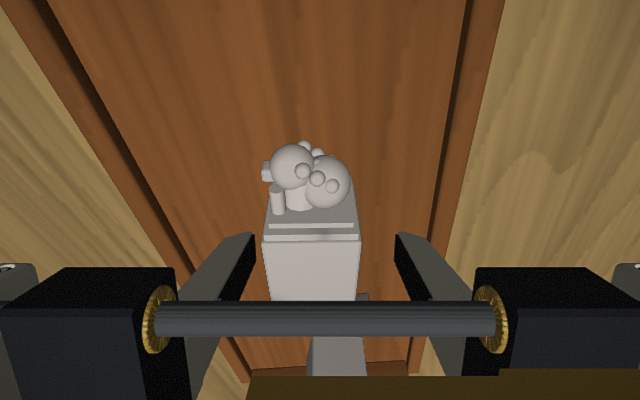

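{"method": "step_arm", "body": {
  "series": [0, 0.14, 0, -0.06, 0.05, -0.16, 75, 0, 0, 0, -0.05, 0.05, -0.16, 75, 0, 0, 0, 0, 0, 0, 75]
}}

```text
t: 3.6
tcp_pos: [506.8, -113.7, 25.3]
tcp_rot: [3.135, 0.434, 1.407]
wrist_force: [-0.3, -0.5, -0.3]
grip_width: 75.1
```

Run:
```python
from dd import *
s=arm.read_state(); print(s['tcp_pos'],s['tcp_rot'],s['wrist_force'])
Rt=toolR(-.16,-25)
print(delta(s,np.array([505.9,-107.6,38])+Rt[:,2]*(18.8),Rt))
cv2.imwrite('pics/w4.png',arm.capture('wrist'))
```

```text
[ 506.79757837 -113.67486672   25.28345495] [3.13466106 0.43429021 1.40699127] [-0.26262725 -0.5458981  -0.33216948]
(array([-0.007,  0.047,  0.006]), array([-0.043, -0.035, -0.086]))
```

View pics/w4.png

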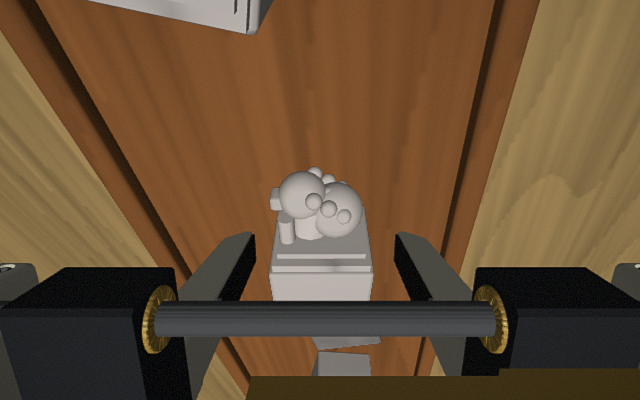

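{"method": "step_arm", "body": {
  "newtons": 25,
  "series": [0, 0, 0, -0.03, -0.03, -0.08, 70, 0, 0, 0, 0, 0, 0, 55, 0, 0, 0, 0, 0, 0, 40, 0, 0, 0, 0, 0, 0, 40, 0, 0, 0, 0, 0, 0, 40]
}}

```text
t: 4.15
tcp_pos: [505.7, -115.1, 21.9]
tcp_rot: [3.134, 0.434, 1.407]
wrist_force: [-0.2, -0.1, 0.4]
grip_width: 45.9
```

{"method": "step_arm", "body": {
  "series": [0, 0, 0, 0, 0, 0.5, 40, 0, 0, 0, 0, 0.1, 0.8, 40, 0.7, -0.11, 0, 0, 0.1, 0.5, 40, 0.85, -0.14, 0, 0, 0.1, 0, 40, 0.85, -0.14, 0, 0, 0.1, 0, 40, 0.85, -0.14, 0, 0, 0.1, 0, 40]
}}

```text
t: 4.75
tcp_pos: [504.8, -86.5, 114.0]
tcp_rot: [3.134, -0.039, 1.417]
wrist_force: [-0.0, 0.1, -3.6]
grip_width: 45.6
```

Run:
```python
from dd import *
s=arm.read_state(); print(s['tcp_pos'],s['tcp_rot'],s['wrist_force'],s['joint_positions'],s['grip_width'])
Rt=toolR(-.16,55)
print(delta(s,np.array([505,-72,110])+Rt[:,2]*(18.8),Rt))
im=arm.capture('scene');crop(im,200,100,200,150,4,'pics/s5.png')
```

```text
[504.83783265 -86.53719721 114.00961999] [ 3.13406836 -0.03943523  1.41694911] [-0.00522196  0.08953005 -3.64131766] [-0.24319277 -0.20131763  1.91996954  0.04041308  1.41908309 -0.09522863] 45.63857923865163
(array([ 6.519, -0.982, -0.014]), array([ 0.052,  0.595, -0.296]))
```

View pics/s5.png

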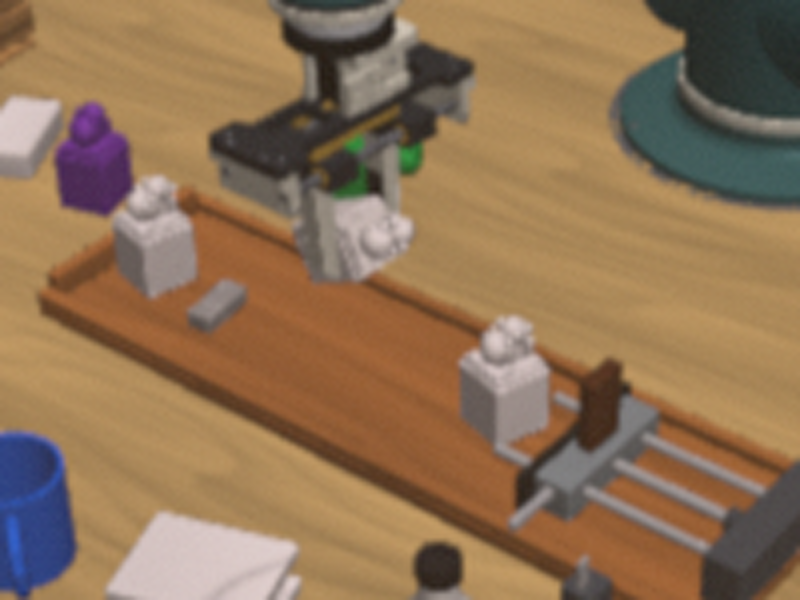

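{"method": "step_arm", "body": {
  "series": [0.81, -0.12, 0, 0, 0.08, 0.1, 40, 0.81, -0.12, 0, 0, 0.08, 0.1, 40, 0.81, -0.12, 0, 0, 0.08, 0, 40, 0.81, -0.12, 0, 0, 0.08, 0, 40, 0.81, -0.12, 0, 0, 0.08, 0, 40, 0.81, -0.12, 0, 0, 0.08, 0, 40, 0.81, -0.12, 0, 0, 0.08, 0, 40, 0, 0, 0, 0, 0, 0, 40]
}}

```text
t: 5.6
tcp_pos: [502.4, -59.8, 121.3]
tcp_rot: [-3.128, -0.862, 1.401]
wrist_force: [0.2, -0.2, -2.9]
grip_width: 46.3
```

Run:
```python
from dd import *
s=arm.read_state(); print(s['tcp_pos'],s['tcp_rot'],s['wrist_force'],s['joint_positions'],s['grip_width'])
Rt=toolR(-.16,57)
print(delta(s,np.array([505,-72,110])+Rt[:,2]*(18.8),Rt))
im=arm.capture('scene');crop(im,200,100,200,150,4,'pics/s6.png')
cv2.imwrite('pics/w6.png',arm.capture('wrist'))
```

```text
[502.3766524  -59.83229018 121.29807366] [-3.12798663 -0.8622784   1.40087956] [ 0.15910849 -0.15567118 -2.92628037] [-0.59664826 -0.02598674  1.92875875  0.75979009  1.66769962 -0.52875859] 46.275028156584966
(array([ 0.927, -0.214, -0.007]), array([ 0.103,  0.068, -0.431]))
```

View pics/s6.png

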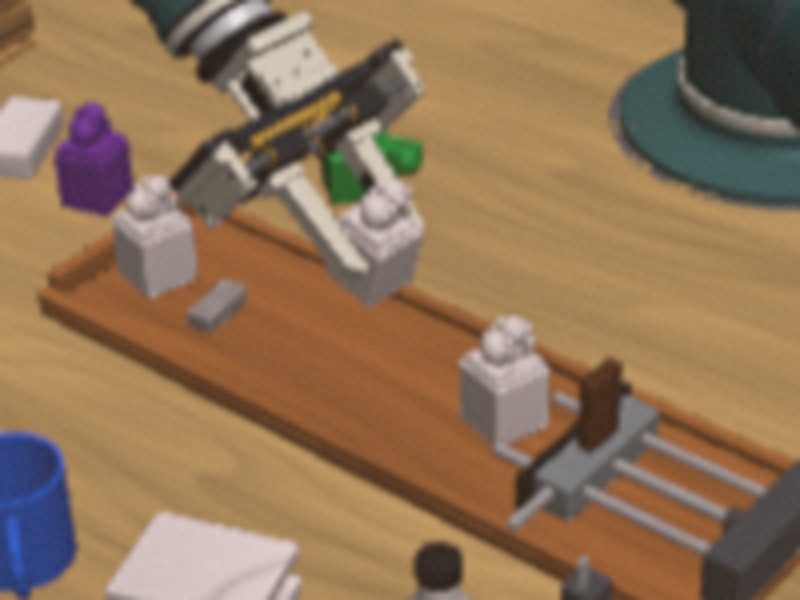

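View pics/w6.png

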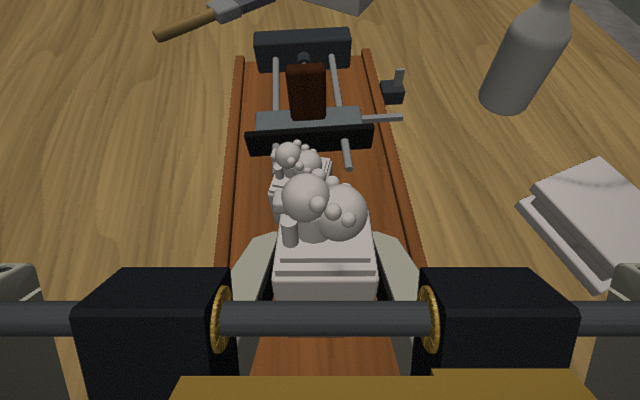

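{"method": "step_arm", "body": {
  "series": [0.79, -0.15, 0, 0.05, 0.15, 0, 40, 0.79, -0.15, 0, 0.05, 0.15, -0.2, 40, 0, 0, 0, 0, 0.1, -0.2, 40, 0, 0, 0, 0, 0, 0, 40]
}}

```text
t: 6.1
tcp_pos: [509.4, -38.3, 104.5]
tcp_rot: [3.132, -1.067, 1.426]
wrist_force: [0.1, -0.1, -4.2]
grip_width: 45.9
```

Run:
```python
from dd import *
s=arm.read_state(); print(s['tcp_pos'],s['tcp_rot'],s['wrist_force'],s['joint_positions'],s['grip_width'])
Rt=toolR(-.16,62)
print(delta(s,np.array([503,-58,48])+Rt[:,2]*(18.8),Rt))
r=R.from_euler('xyz',s['tcp_rot']).as_matrix(); print('grasp',s['tcp_pos']-18.8*r[:,2],'tilt',np.degrees(np.arccos(-r[2,2])))
im=arm.capture('scene');crop(im,200,100,200,150,4,'pics/s7.png')
```

```text
[509.40830057 -38.25690881 104.46261827] [ 3.13227744 -1.06690514  1.42598046] [ 0.07975838 -0.08276275 -4.16366426] [-0.61527066  0.07419268  1.95136027  0.91447181  1.70828982 -0.62711394] 45.9498831542767
(array([ 0.112,  0.015, -0.05 ]), array([-0.075, -0.067, -1.306]))
grasp [506.85928279 -54.52195495 113.53955511] tilt 61.130532279916224
```

View pics/s7.png

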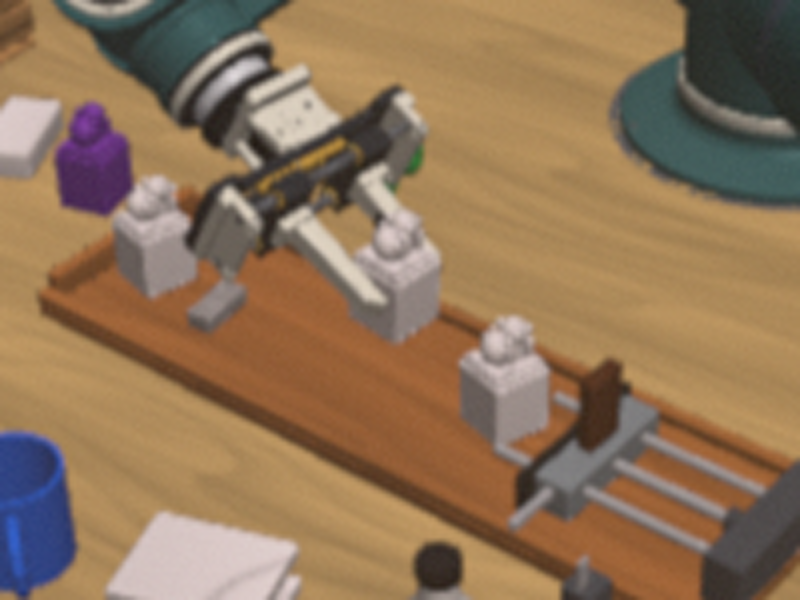

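Run:
```python
from dd import *
s=arm.read_state();c=cam('scene')
r=R.from_euler('xyz',s['tcp_rot']).as_matrix();g=s['tcp_pos']-18.8*r[:,2]
for d in range(0,361,40):
    p=g-d*r[:,2]; q=[((pj(c,p+o*r[:,0])-[200,100])*4).round() for o in(-50,0,50)]
    print(d,p.round(),*q)
im=arm.capture('scene');crop(im,120,20,260,200,3,'pics/s8.png')
cv2.imwrite('pics/t8.png',arm.capture('top'))
```

```text
0 [507. -55. 114.] [365. 303.] [388. 265.] [412. 226.]
40 [502. -89. 134.] [329. 262.] [351. 224.] [374. 183.]
80 [ 496. -124.  153.] [293. 222.] [314. 182.] [336. 141.]
120 [ 491. -159.  172.] [258. 181.] [278. 141.] [299.  99.]
160 [ 485. -193.  192.] [223. 142.] [242. 101.] [262.  57.]
200 [ 480. -228.  211.] [189. 102.] [207.  60.] [226.  16.]
240 [ 474. -262.  230.] [155.  63.] [171.  20.] [189. -25.]
280 [ 469. -297.  249.] [121.  24.] [137. -19.] [153. -65.]
320 [ 464. -332.  269.] [ 87. -14.] [102. -58.] [ 118. -105.]
360 [ 458. -366.  288.] [ 54. -52.] [ 68. -97.] [  82. -145.]
```

View pics/s8.png

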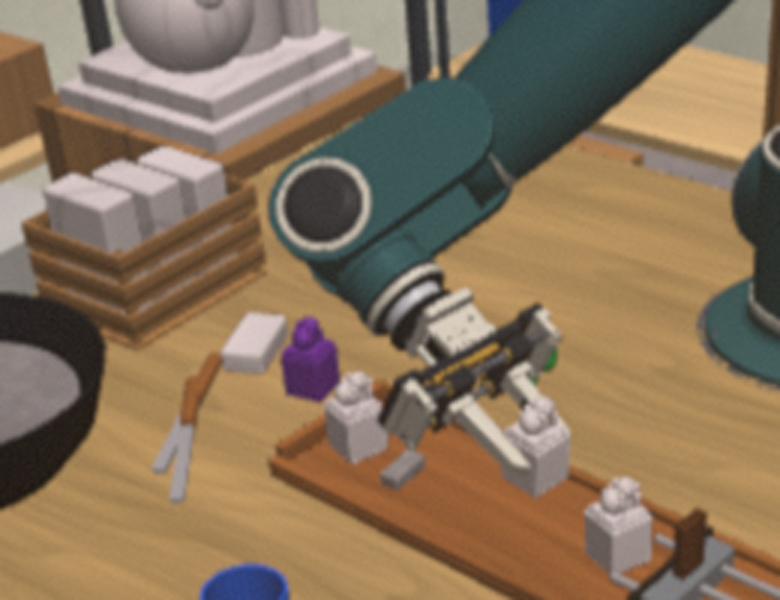

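View pics/t8.png

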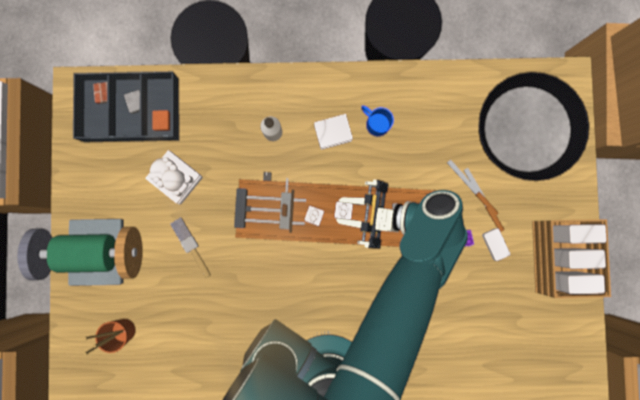

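Run:
```python
from dd import *
s=arm.read_state()
Rt=toolR(-.155,56.5)
for z in (75,53,48):print(delta(s,np.array([504,-46,z])+Rt[:,2]*(18.8),Rt))
```

```text
(array([-0.572,  0.144, -0.015]), array([-0.071,  0.166, -0.836]))
(array([-0.572,  0.144, -0.015]), array([-0.071,  0.166, -1.276]))
(array([-0.572,  0.144, -0.015]), array([-0.071,  0.166, -1.376]))
```

{"method": "step_arm", "body": {
  "series": [-0.3, 0.07, 0, -0.03, 0.08, -0.28, 40, -0.3, 0.07, 0, -0.03, 0.08, -0.28, 40, 0, 0, 0, 0, 0, -0.28, 40, 0, 0, 0, 0, 0, 0, 40]
}}

```text
t: 6.65
tcp_pos: [508.3, -31.6, 66.7]
tcp_rot: [3.127, -0.97, 1.432]
wrist_force: [-0.5, -0.8, -3.8]
grip_width: 45.9
```

Run:
```python
from dd import *
s=arm.read_state(); print(s['wrist_force'],s['grip_width'])
Rt=toolR(-.155,56.5)
for z in (53,48):print(delta(s,np.array([504,-46,z])+Rt[:,2]*(18.8),Rt))
r=R.from_euler('xyz',s['tcp_rot']).as_matrix(); print('grasp',s['tcp_pos']-18.8*r[:,2],'tilt',np.degrees(np.arccos(-r[2,2])))
im=arm.capture('scene');crop(im,180,80,200,150,4,'pics/s9.png')
cv2.imwrite('pics/w9.png',arm.capture('wrist'))
```

```text
[-0.51978562 -0.82248317 -3.82041072] 45.868380365774506
(array([ 0.12 ,  0.039, -0.029]), array([-0.038,  0.022, -0.481]))
(array([ 0.12 ,  0.039, -0.029]), array([-0.038,  0.022, -0.581]))
grasp [505.90833289 -46.9247053   77.29035603] tilt 55.60348365479798
```

View pics/s9.png

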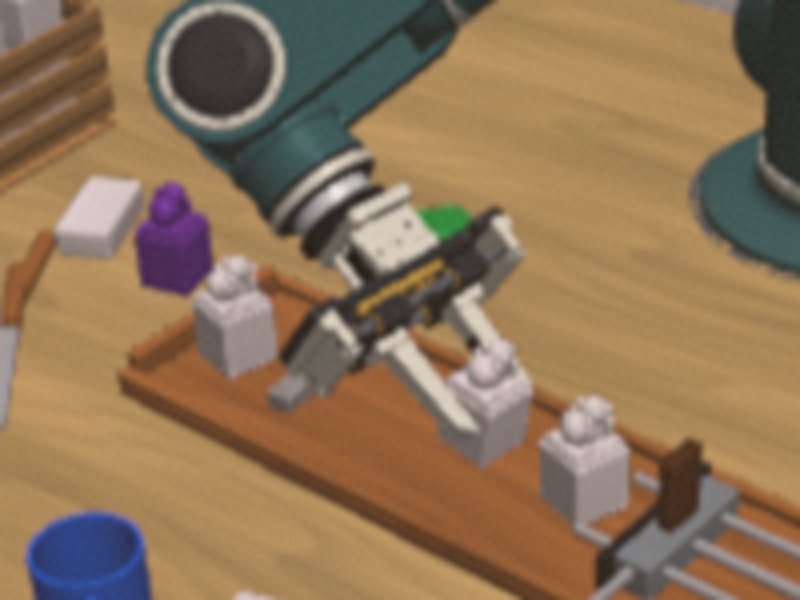

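View pics/w9.png

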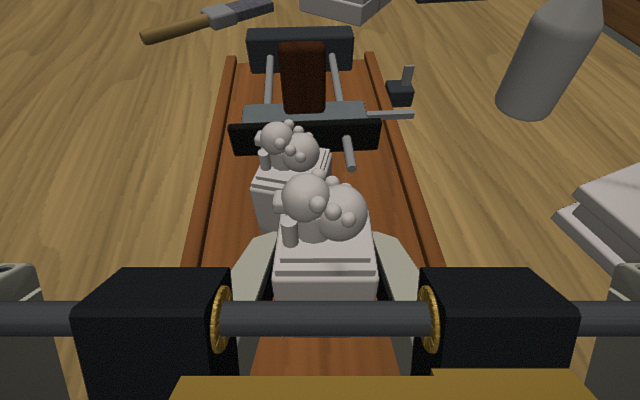

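{"method": "step_arm", "body": {
  "series": [0.06, 0, 0, -0.02, 0, -0.22, 40, 0.06, 0, 0, -0.02, 0, -0.18, 40, 0, 0, 0, 0, 0, 0, 40, 0, 0, 0, 0, 0, 0, 40]
}}

```text
t: 7.15
tcp_pos: [507.1, -32.9, 46.8]
tcp_rot: [3.129, -0.99, 1.428]
wrist_force: [0.8, 0.3, -3.4]
grip_width: 46.1
```

```bash
cat > st.py <<'E'
from dd import *
s=arm.read_state(); print(s['wrist_force'],s['grip_width'])
r=R.from_euler('xyz',s['tcp_rot']).as_matrix(); print('grasp',s['tcp_pos']-18.8*r[:,2],'tilt',np.degrees(np.arccos(-r[2,2])))
E
python3 st.py
```

```text
[ 0.75903261  0.31140263 -3.444318  ] 46.0734649191558
grasp [504.61017378 -48.45074665  57.0921788 ] tilt 56.71669855318586
```

{"method": "step_arm", "body": {
  "newtons": 12,
  "series": [0, 0, 0, 0, 0, -0.08, 40, 0, 0, 0, 0, 0, -0.03, 40, 0, 0, 0, 0, 0, 0, 40]
}}

```text
t: 7.45
tcp_pos: [507.2, -33.1, 42.3]
tcp_rot: [3.128, -0.992, 1.43]
wrist_force: [-0.1, -0.4, -2.6]
grip_width: 46.1
```

```bash
python3 st.py
```

```text
[-0.08819008 -0.41091367 -2.57325279] 46.07003191700917
grasp [504.7442426  -48.68629875  52.6140449 ] tilt 56.827564634042595
```

{"method": "step_arm", "body": {
  "newtons": 8,
  "series": [0, 0, 0, 0, 0, -0.04, 40, 0, 0, 0, 0, 0, 0, 40]
}}

```text
t: 7.65
tcp_pos: [507.4, -33.3, 41.4]
tcp_rot: [3.126, -0.993, 1.433]
wrist_force: [0.3, 1.6, -3.2]
grip_width: 45.7
```

{"method": "step_arm", "body": {
  "series": [0, 0, 0, 0, 0, -0.03, 40, 0, 0, 0, 0, 0, 0, 40]
}}

```text
t: 7.85
tcp_pos: [507.7, -33.5, 40.7]
tcp_rot: [3.124, -0.993, 1.435]
wrist_force: [0.1, 1.5, -2.8]
grip_width: 46.3
```

{"method": "step_arm", "body": {
  "series": [0, 0, 0, 0, 0, -0.03, 40, 0, 0, 0, 0, 0, 0, 40]
}}

```text
t: 8.05
tcp_pos: [507.8, -33.7, 39.9]
tcp_rot: [3.123, -0.993, 1.436]
wrist_force: [-1.2, 0.8, -0.6]
grip_width: 46.5
```

```bash
python3 st.py;python3 - <<'E'
from dd import *
im=arm.capture('scene');crop(im,180,80,200,150,4,'pics/s10.png')
cv2.imwrite('pics/w10.png',arm.capture('wrist'))
E
```

```text
[-1.2476182   0.79841255 -0.63475806] 46.505444504166924
grasp [505.33016024 -49.2632911   50.13970828] tilt 56.926906862883186
```

View pics/s10.png

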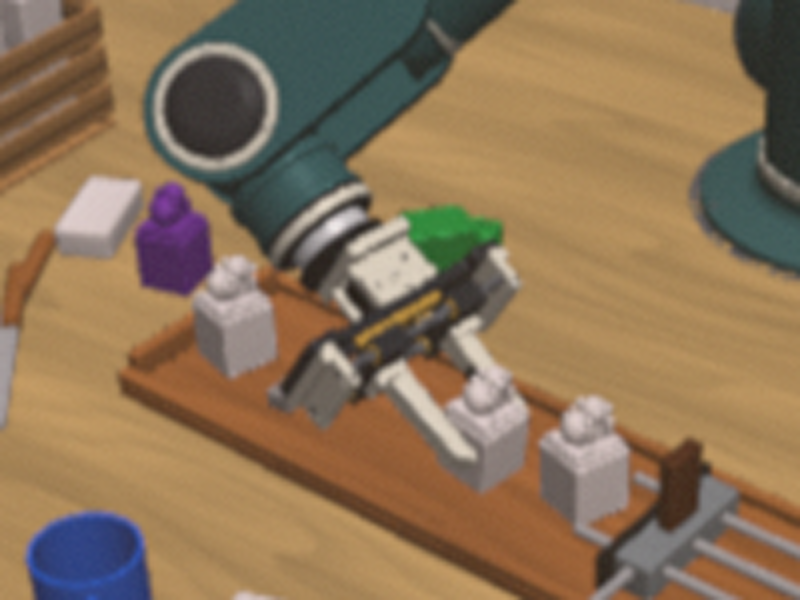

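View pics/w10.png

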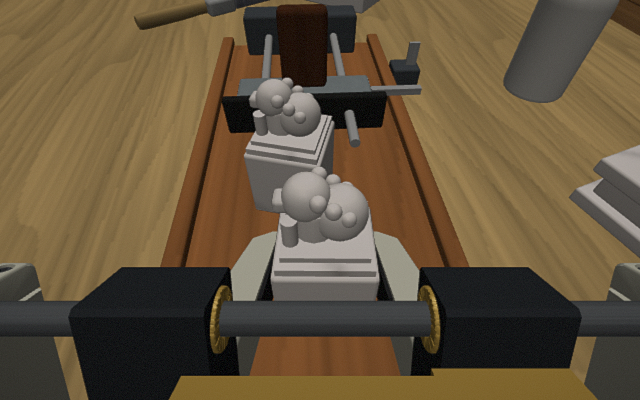

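{"method": "step_arm", "body": {
  "newtons": 6,
  "series": [0, 0, 0, 0, 0, -0.03, 40, 0, 0, 0, 0, 0, -0.02, 40, 0, 0, 0, 0, 0, 0, 40]
}}

```text
t: 8.45
tcp_pos: [508.0, -33.9, 38.0]
tcp_rot: [3.121, -0.994, 1.438]
wrist_force: [-1.3, -1.2, 0.4]
grip_width: 45.9
```

{"method": "step_arm", "body": {
  "series": [0, 0, 0, 0, 0, -0.03, 40, 0, 0, 0, 0, 0, -0.02, 40, 0, 0, 0, 0, 0, 0, 40]
}}

```text
t: 8.75
tcp_pos: [508.3, -34.2, 36.1]
tcp_rot: [3.119, -0.994, 1.44]
wrist_force: [-3.2, -1.1, 1.5]
grip_width: 46.0
```

```bash
python3 st.py;python3 - <<'E'
from dd import *
cv2.imwrite('pics/w11.png',arm.capture('wrist'))
E
```

```text
[-3.20264067 -1.09274307  1.49441229] 46.00332317716819
grasp [505.82392324 -49.75006907  46.3237809 ] tilt 56.96654569254414
```

View pics/w11.png

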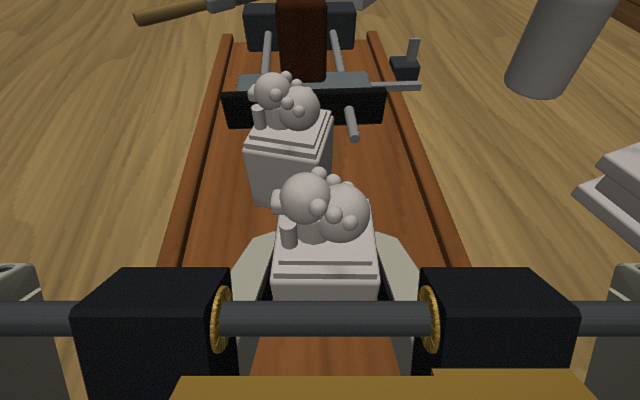

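{"method": "step_arm", "body": {
  "series": [0, 0, 0, 0, 0, 0, 48, 0, 0, 0, 0, 0, 0, 52, 0, 0, 0, 0, 0, 0, 60, 0, 0, 0, 0, 0, 0, 72, 0, 0, 0, 0, 0, 0, 78]
}}

```text
t: 9.3
tcp_pos: [508.6, -33.9, 35.4]
tcp_rot: [3.119, -0.994, 1.439]
wrist_force: [0.8, 0.8, -0.2]
grip_width: 71.5
```

```bash
python3 st.py;python3 - <<'E'
from dd import *
s=arm.read_state();r=R.from_euler('xyz',s['tcp_rot']).as_matrix();print(-r[:,2])
cv2.imwrite('pics/w12.png',arm.capture('wrist'))
im=arm.capture('scene');crop(im,180,80,200,150,4,'pics/s12.png')
E
```

```text
[ 0.76351666  0.76052381 -0.16663613] 71.48853368425182
grasp [506.07135792 -49.43852426  45.66764856] tilt 56.940690247765474
[-0.13233486 -0.82759272  0.54550689]
```

View pics/w12.png

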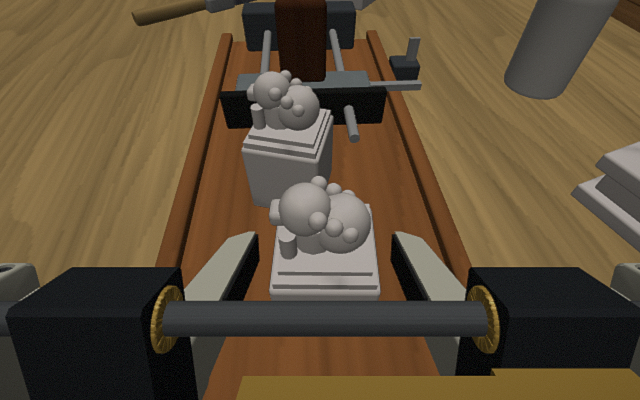

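View pics/s12.png

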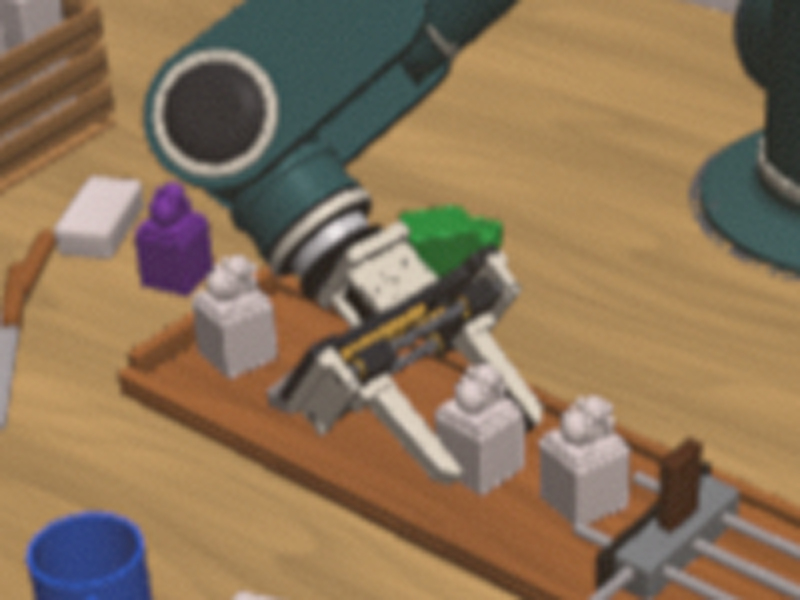

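{"method": "step_arm", "body": {
  "series": [0, 0, 0, -0.01, -0.06, 0.2, 78, 0, 0, 0, -0.02, -0.15, 0.5, 78, 0, 0, 0, -0.04, -0.25, 0.8, 78, 0, 0, 0, -0.04, -0.25, 0.9, 78, -0.5, 0.07, 0, 0, 0, 0.9, 78, -0.85, 0.12, 0, 0, 0, 0.8, 78]
}}

```text
t: 10.0
tcp_pos: [498.8, -70.5, 243.5]
tcp_rot: [3.141, -0.805, 1.418]
wrist_force: [0.7, -0.6, -1.1]
grip_width: 78.0
```

```bash
python3 st.py;python3 - <<'E'
from dd import *
import pickle
s=arm.read_state();pickle.dump(s,open('w13.pkl','wb'))
print(s['joint_positions'],s['tcp_pos'],s['tcp_rot'])
cv2.imwrite('pics/w13.png',arm.capture('wrist'))
im=arm.capture('scene');crop(im,180,80,200,150,4,'pics/s13.png')
E
```

```text
[ 0.66623113 -0.55784114 -1.06772069] 77.97824549508823
grasp [496.72816945 -83.92155344 256.52725505] tilt 46.11233843767139
[-0.59749321 -0.1401057   1.8056076   0.73543809  1.81574136 -0.38594426] [498.80248689 -70.53211148 243.49421814] [ 3.14075863 -0.8048118   1.41825356]
```

View pics/w13.png

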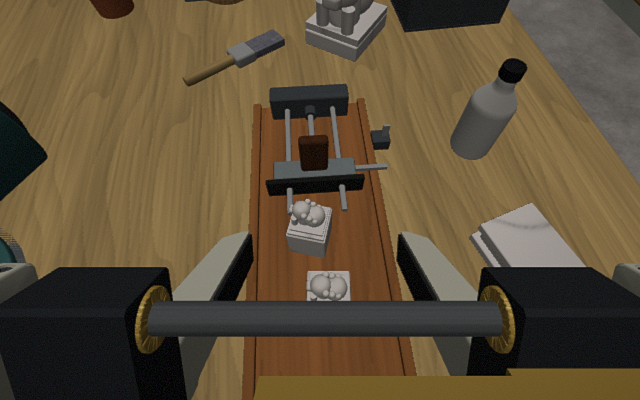

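View pics/s13.png

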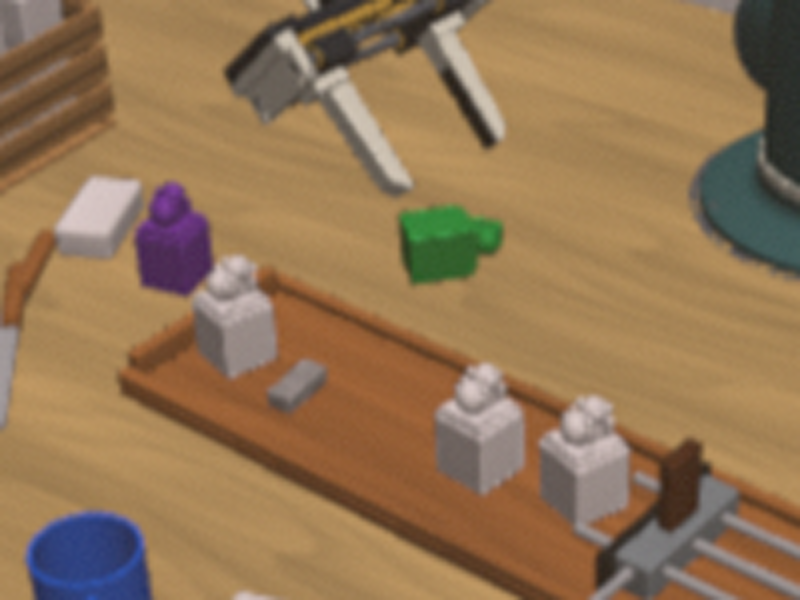

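Run:
```python
from dd import *
s=arm.read_state()
print(delta(s,[513,119.5,210],toolR(-np.pi/2-.077,0)))
```

```text
(array([ -3.824,   4.97 , -10.145]), array([ 0.247,  3.791, -0.804]))
```

{"method": "step_arm", "body": {
  "series": [-0.28, 0.36, -0.74, 0.02, 0.28, 0, 60, -0.28, 0.36, -0.74, 0.02, 0.28, 0, 60, -0.28, 0.36, -0.74, 0.02, 0.28, 0, 60, -0.28, 0.36, -0.74, 0.02, 0.28, 0, 60, -0.28, 0.36, -0.74, 0.02, 0.28, 0, 60, -0.28, 0.36, -0.74, 0.02, 0.28, 0, 60, -0.28, 0.36, -0.74, 0.02, 0.28, 0, 60, -0.28, 0.36, -0.74, 0.02, 0.28, 0, 60]
}}

```text
t: 10.9
tcp_pos: [507.2, 42.7, 257.6]
tcp_rot: [-3.002, -0.316, 0.464]
wrist_force: [-0.2, 0.5, -0.7]
grip_width: 60.0
```

Run:
```python
from dd import *
s=arm.read_state()
print(delta(s,[513,119.5,210],toolR(-np.pi/2-.077,0)),s['joint_positions'])
```

```text
(array([-1.428,  2.052, -3.995]), array([ 0.116,  1.535, -0.952])) [-0.13983411 -0.40627804  1.87488923  0.29456375  1.49366248  0.94823593]
```

{"method": "step_arm", "body": {
  "series": [-0.26, 0.38, -0.74, 0.02, 0.28, -0.1, 50, -0.26, 0.38, -0.74, 0.02, 0.28, -0.15, 50, -0.26, 0.38, -0.74, 0.02, 0.28, -0.2, 50, -0.26, 0.38, -0.74, 0.02, 0.28, -0.2, 50, -0.26, 0.38, -0.74, 0.02, 0.28, -0.2, 50, 0, 0, 0, 0, 0, 0, 50]
}}

```text
t: 11.5
tcp_pos: [510.8, 117.7, 219.2]
tcp_rot: [-3.135, -0.018, -0.06]
wrist_force: [-0.2, -0.2, 0.2]
grip_width: 49.8
```

Run:
```python
from dd import *
import pickle
s=arm.read_state()
print(delta(s,[513,119.5,150],toolR(-np.pi/2-.077,0)),s['joint_positions'])
pickle.dump(s,open('w14.pkl','wb'))
cv2.imwrite('pics/w14.png',arm.capture('wrist'))
```

```text
(array([-0.036,  0.135, -0.123]), array([ 0.044,  0.037, -1.385])) [ 1.76685939e-01 -2.29809889e-01  1.77207325e+00  1.79664313e-03
  1.57992598e+00  1.80728817e+00]
```

View pics/w14.png

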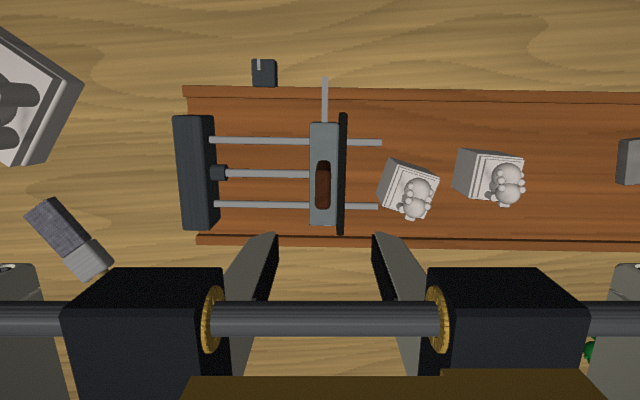

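Run:
```python
from h import *
crop(cv2.imread('pics/w14.png'),170,40,200,150,4,'pics/w14c.png')
crop(cv2.imread('pics/w14.png'),240,50,100,75,8,'pics/w14d.png')
```

```text
(no output)
```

View pics/w14c.png

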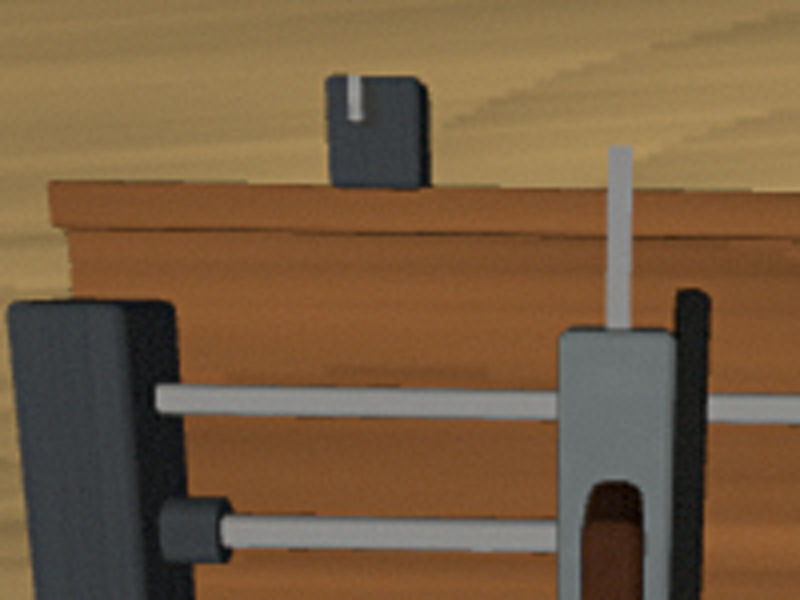

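View pics/w14d.png

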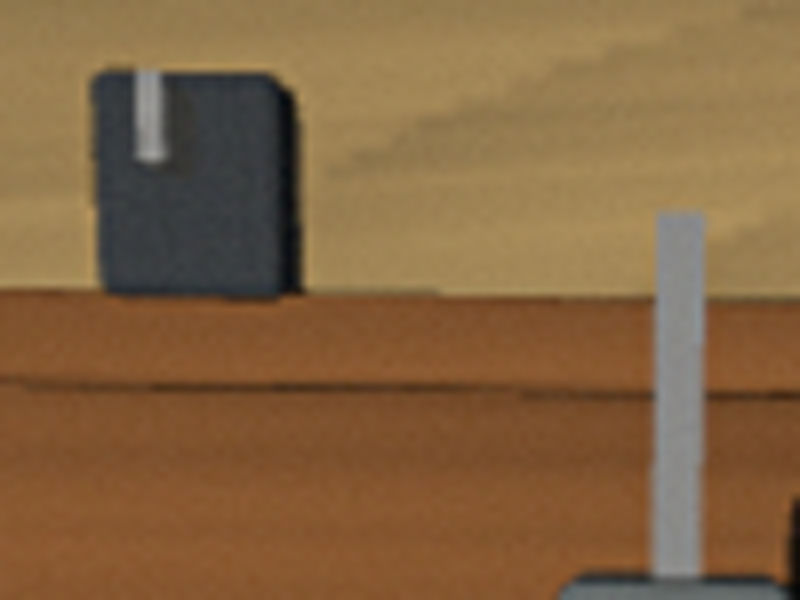

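```bash
cat > tri.py <<'E'
from dd import *
import pickle
def ray(c,u,v):
    K,r,t=c; d=r@(np.linalg.solve(K,[u,v,1])*[1,-1,-1]); return t,d/np.linalg.norm(d)
def tri(rs):
    A=sum(np.eye(3)-np.outer(d,d) for t,d in rs); b=sum((np.eye(3)-np.outer(d,d))@t for t,d in rs); p=np.linalg.solve(A,b)
    return p.round(1),[np.linalg.norm(np.cross(p-t,d)).round(1) for t,d in rs]
def cr(x0,y0,f,u,v): return x0+(u+.5)/f-.5,y0+(v+.5)/f-.5
T=cam('top');S=cam('scene');W1=cam('wrist',pickle.load(open('w1.pkl','rb')));W14=cam('wrist',pickle.load(open('w14.pkl','rb')))
E
python3 - <<'E'
from tri import *
t=lambda u,v:ray(T,*cr(225,160,3.5,u,v)); s=lambda u,v:ray(S,*cr(200,130,3.6,u,v)); w1=lambda u,v:ray(W1,*cr(320,0,4,u,v)); w=lambda u,v:ray(W14,*cr(240,50,8,u,v))
print('ptr',tri([t(218,66),s(465,361),w1(586,570),w(681,214)]),tri([s(465,361),w(681,214)]))
print('mark',tri([t(146,45),s(525,396),w1(732,372),w(150,72)]),tri([s(525,396),w(150,72)]))
y=np.array([.077,.997,0])
for zp in (43,46,49):
    a=bp(W14,*cr(240,50,8,681,214),zp);b=bp(W14,*cr(240,50,8,151,110),50);print(zp,a.round(1),b.round(1),(b-a)@y)
for zt in(106,): print('handle',bp(W14,*cr(170,40,4,613,582),zt))
print('h bottom', [bp(W14,u,v,106).round(1) for u,v in((323,176),(323,207))])
E
python3 - <<'E'
from h import *
crop(cv2.imread('pics/w14.png'),295,150,60,60,8,'pics/w14e.png')
E
```

```text
ptr (array([611.7, 113.6,  39. ]), [np.float64(1.8), np.float64(2.9), np.float64(1.7), np.float64(1.5)]) (array([611.6, 114.3,  38.3]), [np.float64(2.2), np.float64(2.2)])
mark (array([630.1, 174.8,  49.7]), [np.float64(2.0), np.float64(2.6), np.float64(1.6), np.float64(1.4)]) (array([630.3, 175.6,  49.3]), [np.float64(1.9), np.float64(1.9)])
43 [612.3 112.4  43. ] [627.  174.2  50. ] 62.76231857700571
46 [612.  112.4  46. ] [627.  174.2  50. ] 62.786371886194246
49 [611.8 112.4  49. ] [627.  174.2  50. ] 62.81042519538278
handle [518.57009653 119.13633168 106.        ]
h bottom [array([526.6, 118.5, 106. ]), array([498.9, 120.2, 106. ])]
```

View pics/w14e.png

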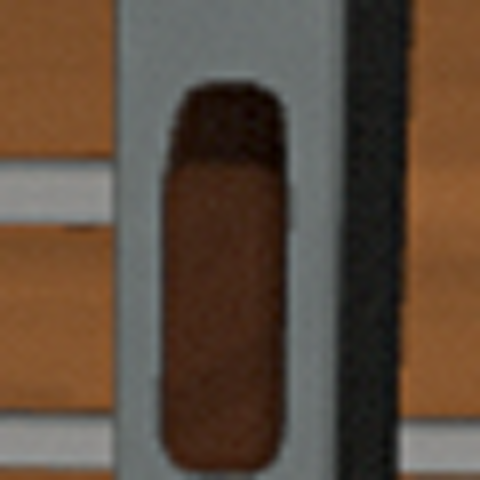

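Run:
```python
from tri import *
h=bp(W14,323,189.2,106);print(h)
s=arm.read_state()
for z in(150,76):print(delta(s,[h[0],h[1],z],toolR(-np.pi/2-.077,0)))
```

```text
[514.94938876 119.24817924 106.        ]
(array([-0.045,  0.152, -0.15 ]), array([ 0.081,  0.044, -1.402]))
(array([-0.045,  0.152, -0.15 ]), array([ 0.081,  0.044, -2.882]))
```

{"method": "step_arm", "body": {
  "series": [-0.04, 0.15, -0.15, 0.08, 0.04, -0.4, 50, 0, 0, 0, 0, 0, -0.6, 50, 0, 0, 0, 0, 0, -0.6, 50, 0, 0, 0, 0, 0, -0.6, 50, 0, 0, 0, 0, 0, -0.4, 50, 0, 0, 0, 0, 0, 0, 50]
}}

```text
t: 12.15
tcp_pos: [515.5, 115.2, 92.3]
tcp_rot: [-3.133, -0.012, -0.068]
wrist_force: [-0.1, -0.3, -0.2]
grip_width: 49.9
```

Run:
```python
from tri import *
s=arm.read_state();print(s['wrist_force'],s['tcp_pos'])
print(delta(s,[515,119.2,74],toolR(-np.pi/2-.077,0)))
cv2.imwrite('pics/w15.png',arm.capture('wrist'))
```

```text
[-0.08478762 -0.26408631 -0.16057086] [515.47637223 115.19120913  92.25821302]
(array([-0.054,  0.088, -0.065]), array([-0.01 ,  0.08 , -0.365]))
```

View pics/w15.png

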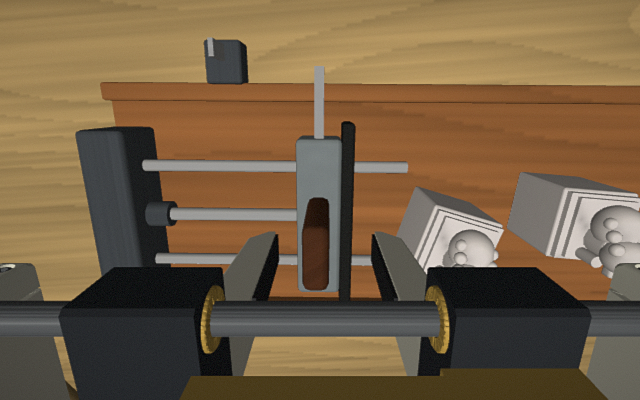

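{"method": "step_arm", "body": {
  "newtons": 40,
  "series": [-0.05, 0.09, -0.06, -0.01, 0.08, -0.18, 46, 0, 0, 0, 0, 0, -0.18, 46, 0, 0, 0, 0, 0, 0, 40, 0, 0, 0, 0, 0, 0, 25, 0, 0, 0, 0, 0, 0, 8, 0, 0, 0, 0, 0, 0, 8, 0, 0, 0, 0, 0, 0, 8]
}}

```text
t: 12.9
tcp_pos: [517.9, 119.7, 80.3]
tcp_rot: [-3.138, -0.008, -0.076]
wrist_force: [0.9, 5.7, -5.7]
grip_width: 13.7
```

Run:
```python
from tri import *
s=arm.read_state();print(s['wrist_force'],s['tcp_pos'],s['tcp_rot'],s['grip_width'])
cv2.imwrite('pics/w16.png',arm.capture('wrist'))
```

```text
[ 0.92818475  5.68919574 -5.6785526 ] [517.85838739 119.67975007  80.31092156] [-3.13797808 -0.00770847 -0.07602121] 13.663537055128097
```

View pics/w16.png

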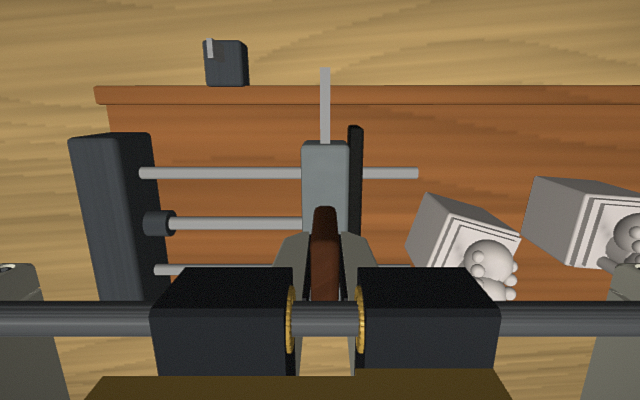

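{"method": "step_arm", "body": {
  "newtons": 50,
  "series": [0, 0, 0, 0, 0, 0, 24, 0, 0, 0, -0.04, 0, -0.08, 24, 0, 0, 0, 0, 0, -0.06, 24, 0, 0, 0, 0, 0, 0, 24, 0, 0, 0, 0, 0, 0, 8, 0, 0, 0, 0, 0, 0, 8, 0, 0, 0, 0, 0, 0, 8]
}}

```text
t: 13.65
tcp_pos: [515.6, 119.9, 72.6]
tcp_rot: [-3.138, -0.008, -0.076]
wrist_force: [0.1, 0.4, -0.4]
grip_width: 13.5
```

Run:
```python
from tri import *
s=arm.read_state();print(s['wrist_force'],s['tcp_pos'],s['tcp_rot'],s['grip_width'])
```

```text
[ 0.13070299  0.39160908 -0.44652606] [515.56179789 119.92715897  72.58498708] [-3.13763638 -0.00754315 -0.07580176] 13.460901918239164
```

{"method": "step_arm", "body": {
  "series": [0, 0, 0, 0.01, 0.12, 0, 8, 0, 0, 0, 0.02, 0.22, 0, 8, 0, 0, 0, 0.02, 0.25, 0, 8, 0, 0, 0, 0.02, 0.25, 0, 8, 0, 0, 0, 0.02, 0.22, 0, 8, 0, 0, 0, 0, 0, 0, 8, 0, 0, 0, 0, 0, 0, 8]
}}

```text
t: 14.35
tcp_pos: [519.3, 170.2, 72.6]
tcp_rot: [3.134, -0.005, -0.078]
wrist_force: [-1.1, -9.8, 1.4]
grip_width: 13.9
```

```bash
cat > look.py <<'E'
import sys
from tri import *
n=sys.argv[1]
s=arm.read_state();print(s['wrist_force'],s['tcp_pos'],s['tcp_rot'],s['grip_width'])
pickle.dump(s,open(n+'.pkl','wb'))
im=arm.capture('wrist');cv2.imwrite(f'pics/{n}.png',im)
print('pull',(np.array(s['tcp_pos'])-[515.56,119.93,72.6])@[.077,.997,0])
E
python3 look.py w17
```

```text
[-1.12510456 -9.79202479  1.42865178] [519.32922527 170.21758656  72.62215922] [ 3.13363955 -0.00504962 -0.07790324] 13.926285662973713
pull 50.42695414283683
```

View pics/w17.png

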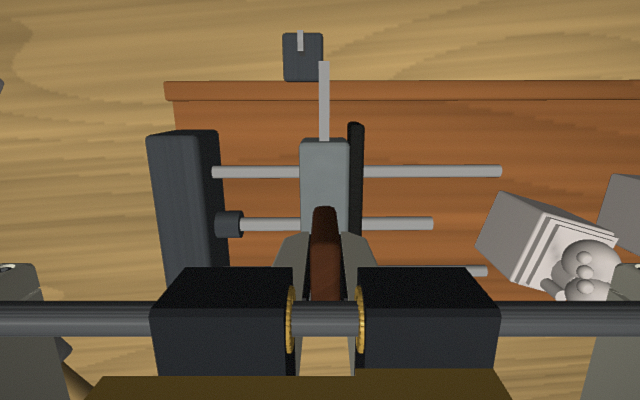

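Run:
```python
from h import *
crop(cv2.imread('pics/w17.png'),270,20,80,60,10,'pics/w17c.png')
```

```text
(no output)
```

View pics/w17c.png

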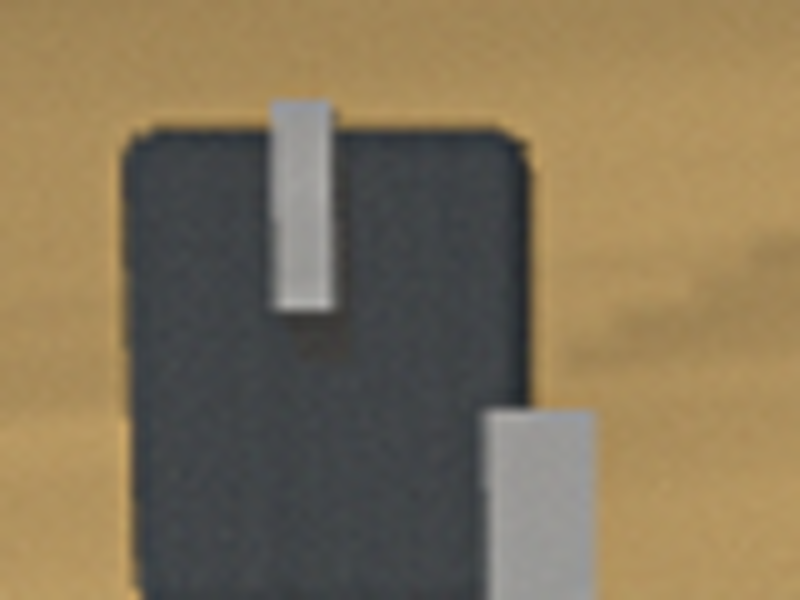

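```bash
cat > meas.py <<'E'
import sys
from tri import *
n=sys.argv[1];x0,y0,f,pu,pv,bu,bv=map(float,sys.argv[2:])
W=cam('wrist',pickle.load(open(n+'.pkl','rb')))
for zp in(40,43,46,49):
  a=bp(W,*cr(x0,y0,f,pu,pv),zp);b=bp(W,*cr(x0,y0,f,bu,bv),50)
  w=np.linalg.norm(bp(W,*cr(x0,y0,f,pu-55,pv),zp)-bp(W,*cr(x0,y0,f,pu+55,pv),zp))
  for yaw in(.073,.077,.081): print(zp,yaw,a.round(1),b.round(1),((b-a)@[np.sin(yaw),np.cos(yaw),0]).round(2),w.round(2))
E
python3 meas.py w17 270 20 10 540 412 302 150
python3 - <<'E'
from tri import *
# rack yaw from kerb line in w17: outer edge
W=cam('wrist',pickle.load(open('w17.pkl','rb')))
a=bp(W,165,82,22);b=bp(W,638,82,22);print(a,b)
E
```

```text
40 0.073 [616.5 162.7  40. ] [629.  174.1  50. ] 12.32 6.12
40 0.077 [616.5 162.7  40. ] [629.  174.1  50. ] 12.36 6.12
40 0.081 [616.5 162.7  40. ] [629.  174.1  50. ] 12.41 6.12
43 0.073 [616.1 162.7  43. ] [629.  174.1  50. ] 12.3 6.03
43 0.077 [616.1 162.7  43. ] [629.  174.1  50. ] 12.35 6.03
43 0.081 [616.1 162.7  43. ] [629.  174.1  50. ] 12.4 6.03
46 0.073 [615.8 162.7  46. ] [629.  174.1  50. ] 12.29 5.94
46 0.077 [615.8 162.7  46. ] [629.  174.1  50. ] 12.33 5.94
46 0.081 [615.8 162.7  46. ] [629.  174.1  50. ] 12.38 5.94
49 0.073 [615.5 162.8  49. ] [629.  174.1  50. ] 12.27 5.85
49 0.077 [615.5 162.8  49. ] [629.  174.1  50. ] 12.32 5.85
49 0.081 [615.5 162.8  49. ] [629.  174.1  50. ] 12.37 5.85
[613.7761294  260.57964271  22.        ] [591.17397553 -31.27153118  22.        ]
```

Run:
```python
from h import *
im=cv2.imread('pics/w17.png')
for n,x in(('a',165),('b',560)): crop(im,x,65,80,50,8,f'pics/k{n}.png')
a=cv2.imread('pics/ka.png');b=cv2.imread('pics/kb.png');cv2.imwrite('pics/kk.png',cv2.resize(np.vstack([a,b]),None,fx=.75,fy=.75))
```

```text
(no output)
```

View pics/kk.png

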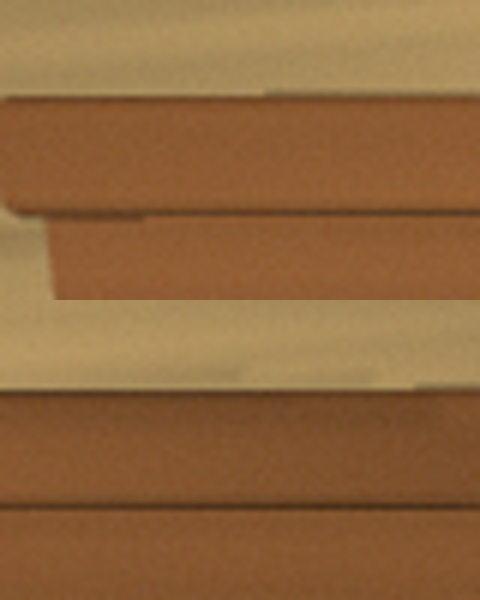

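{"method": "step_arm", "body": {
  "series": [0, 0, 0, 0.01, 0.12, 0, 8, 0, 0, 0, 0.01, 0.12, 0, 8, 0, 0, 0, 0, 0, 0, 8, 0, 0, 0, 0, 0, 0, 8]
}}

```text
t: 14.8
tcp_pos: [520.1, 179.9, 72.6]
tcp_rot: [3.128, -0.004, -0.08]
wrist_force: [-1.6, -10.5, 1.4]
grip_width: 13.6
```

```bash
python3 look.py w18
python3 - <<'E'
from h import *
crop(cv2.imread('pics/w18.png'),285,20,80,60,10,'pics/w18c.png')
E
```

```text
[ -1.57062068 -10.54860384   1.39499697] [520.05282323 179.85891429  72.62155263] [ 3.12776263 -0.00369168 -0.07997925] 13.555899970873574
pull 60.095074935688935
```

View pics/w18c.png

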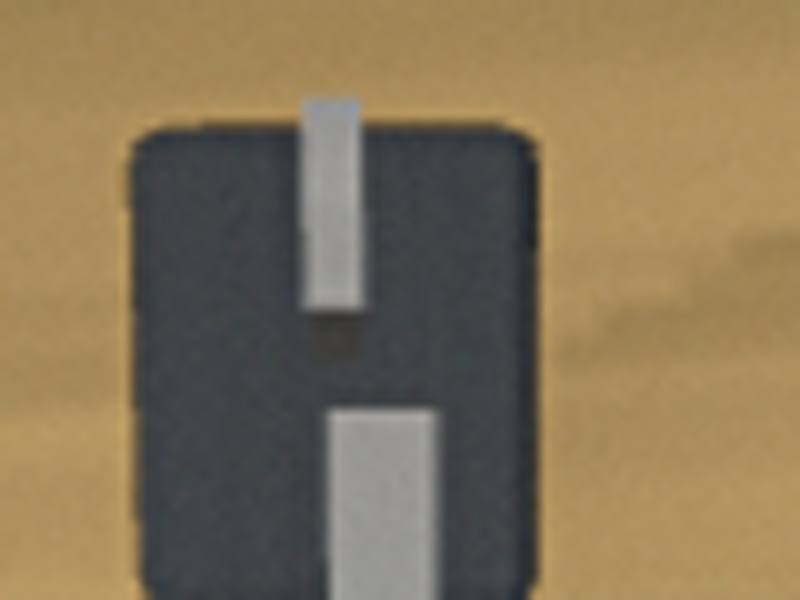

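```bash
python3 meas.py w18 285 20 10 383 412 332 150 | grep 0.077
```

```text
40 0.077 [617.1 172.3  40. ] [628.9 174.1  50. ] 2.68 6.12
43 0.077 [616.8 172.4  43. ] [628.9 174.1  50. ] 2.65 6.03
46 0.077 [616.5 172.4  46. ] [628.9 174.1  50. ] 2.62 5.94
49 0.077 [616.2 172.5  49. ] [628.9 174.1  50. ] 2.6 5.84
```

{"method": "step_arm", "body": {
  "series": [0, 0, 0, 0, 0.06, 0, 8, 0, 0, 0, 0, 0, 0, 8, 0, 0, 0, 0, 0, 0, 8]
}}

```text
t: 15.15
tcp_pos: [520.1, 180.9, 72.6]
tcp_rot: [3.124, -0.003, -0.082]
wrist_force: [-3.5, -10.4, 1.3]
grip_width: 13.9
```

```bash
python3 look.py w19
python3 - <<'E'
from h import *
crop(cv2.imread('pics/w19.png'),285,20,80,60,10,'pics/w19c.png')
E
```

```text
[ -3.48054603 -10.40710153   1.31234742] [520.10609157 180.90811644  72.58643176] [ 3.12380092 -0.003341   -0.08167219] 13.850342618892364
pull 61.1452311464989
```

View pics/w19c.png

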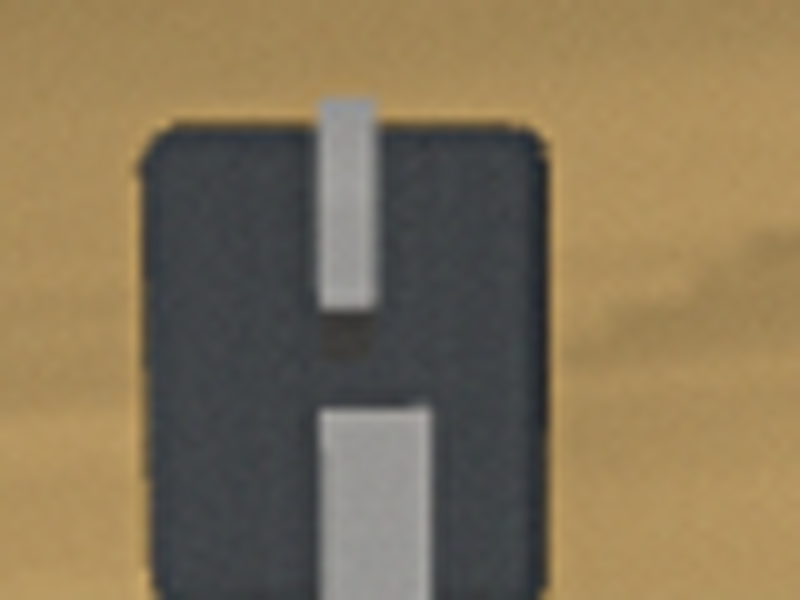

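{"method": "step_arm", "body": {
  "series": [0.03, 0, 0.03, 0.01, 0.06, 0, 8]
}}

```text
t: 15.3
tcp_pos: [520.3, 183.1, 72.6]
tcp_rot: [3.127, -0.002, -0.078]
wrist_force: [-7.7, -10.2, 3.0]
grip_width: 14.1
```

```bash
python3 look.py w20;python3 look.py w21
python3 - <<'E'
from h import *
crop(cv2.imread('pics/w21.png'),285,20,80,60,10,'pics/w21c.png')
E
```

```text
[ -7.72362555 -10.20147503   2.95051373] [520.32325058 183.11274127  72.60706292] [ 3.12652514e+00 -2.15656760e-03 -7.82663439e-02] 14.108230132249368
pull 63.359963341291994
[ -5.08968255 -10.48313331   2.96840399] [520.3139081  183.43548936  72.61840688] [ 3.12694025e+00 -1.96141233e-03 -7.79282594e-02] 13.658556173108979
pull 63.681023818421174
```

View pics/w21c.png

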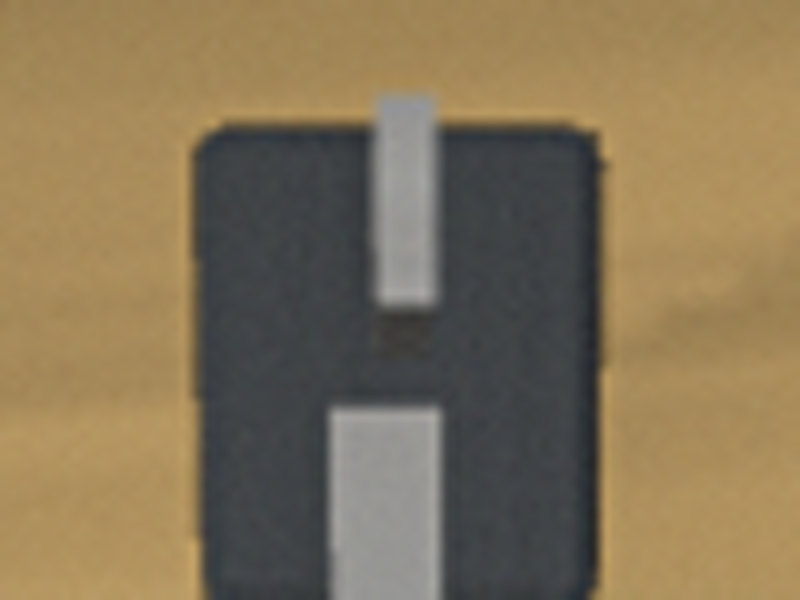

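{"method": "step_arm", "body": {
  "series": [0, 0, 0, 0, -0.005, 0, 8]
}}

```text
t: 15.5
tcp_pos: [520.2, 182.5, 72.6]
tcp_rot: [3.125, -0.002, -0.079]
wrist_force: [-1.4, -10.9, 1.0]
grip_width: 13.8
```

```bash
python3 meas.py w21 285 20 10 385 412 406 150 | grep "46 0.077"; python3 look.py w22;python3 look.py w23
python3 - <<'E'
from h import *
crop(cv2.imread('pics/w23.png'),285,20,80,60,10,'pics/w23c.png')
E
```

```text
46 0.077 [616.7 176.1  46. ] [628.8 174.   50. ] -1.07 5.93
[ -1.40138504 -10.93980348   1.02250812] [520.1967046 182.5038931  72.6179359] [ 3.12549765e+00 -1.63911666e-03 -7.85507138e-02] 13.789898161720272
pull 62.74319767882239
[ -4.51917288 -10.82005652   1.91797202] [520.21396538 182.36539654  72.6088322 ] [ 3.12530937e+00 -1.66141521e-03 -7.86245923e-02] 13.840422566969576
pull 62.60644568908123
```

View pics/w23c.png

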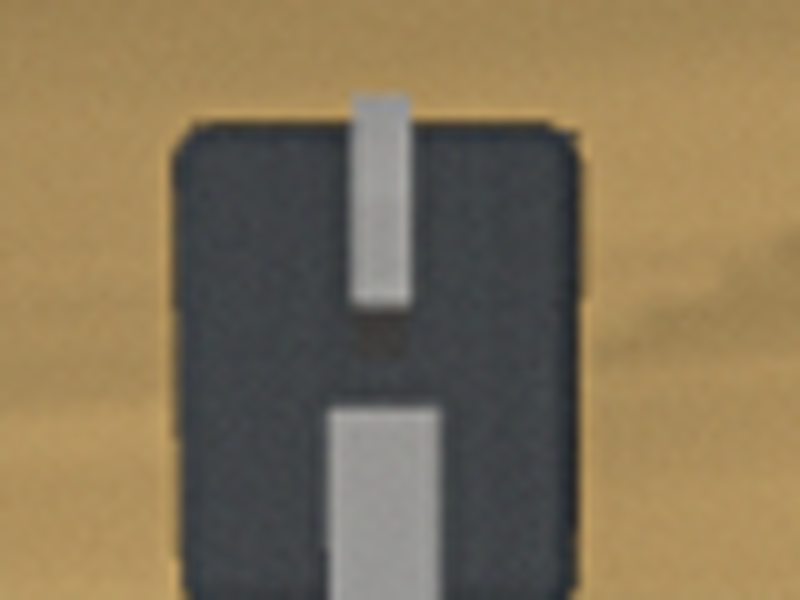

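```bash
python3 meas.py w23 285 20 10 384 412 381.5 150 | grep "0.077"
python3 - <<'E'
from h import *
im=arm.capture('scene');crop(im,180,80,240,180,3.3,'pics/s24.png')
cv2.imwrite('pics/t24.png',arm.capture('top'))
for i in range(4): arm.capture('top')
E
python3 look.py w24
python3 - <<'E'
from h import *
crop(cv2.imread('pics/w24.png'),285,20,80,60,10,'pics/w24c.png')
E
```

```text
40 0.077 [617.2 174.8  40. ] [628.8 174.1  50. ] 0.21 6.11
43 0.077 [616.9 174.9  43. ] [628.8 174.1  50. ] 0.17 6.02
46 0.077 [616.6 174.9  46. ] [628.8 174.1  50. ] 0.14 5.93
49 0.077 [616.3 175.   49. ] [628.8 174.1  50. ] 0.11 5.84
[-2.15997922 -9.69381558  0.95902006] [520.21329103 182.41479929  72.62462804] [ 3.12544289e+00 -1.64490101e-03 -7.86469977e-02] 13.971331764870143
pull 62.655648303776665
```

View pics/w24c.png

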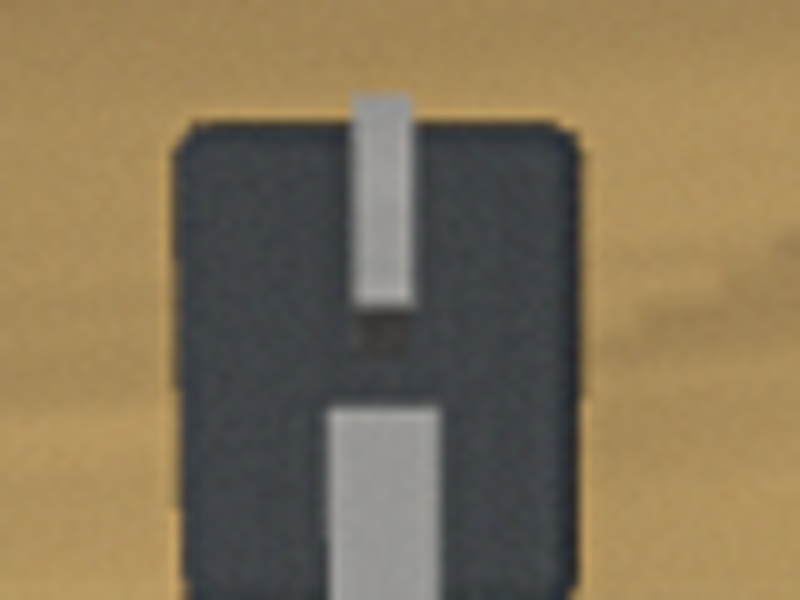

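View pics/s24.png

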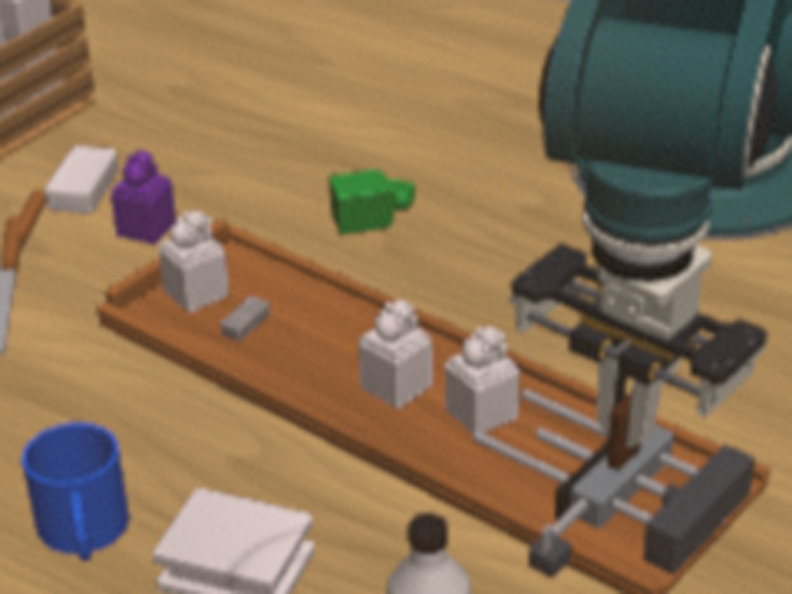

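View pics/t24.png

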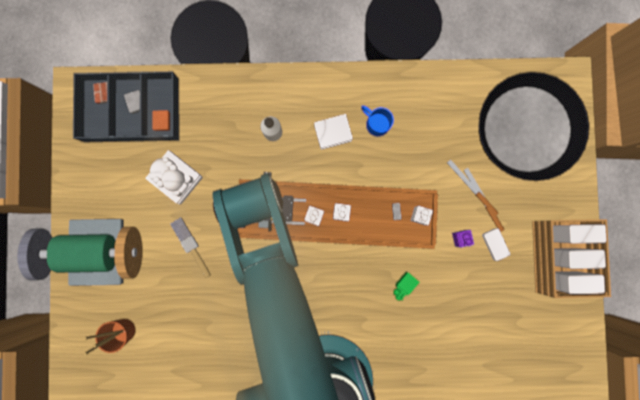

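The pointer is steady on the mark, within about 0.2 mm. All three seals stand upright and nothing else has moved, so I'm handing in.

```bash
python3 -c "
from station import arm
print(arm.hand_in())"
```

```text
the job is handed in; nothing more can be done
None
```

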